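# Put the thin glass bottle away in the kitchen drawer

## Robot

A 7-joint arm with a two-finger parallel gripper is mounted at the origin on the work surface. World frame = base frame: x ahead of the robot, y to its left, z up, the work surface at z = 0. Lengths are in m, angles in rad, forces in N, time in s.
With the tool pointing down it reaches from about 0.4 to 0.85 m from the base axis. Payload 10.4 kg.
Tool frame: the origin (TCP) lies between the finger pads; the fingertips stand 22 mm ahead of it and the grasp point (between the pads) lies 3 mm ahead of it; z points along the fingers, y is the line along which they close (so a half turn about z gives the same grasp; the last joint's range is limited). The gripper opens to 85 mm and grips with 20 to 120 N. Pads are 22 mm wide; open, the fingers measure 114 mm over their backs; the gripper's body (76 mm by 85 mm) begins 54 mm behind the grasp point. The pads swing forward as they close: fully open they stand 13 mm farther back than shut.
Start: joints at [-1.365, 0.332, -0.065, 1.46, 0.022, 1.35, -0.088], TCP at [0.142, 0.609, 0.253] pointing down, gripper open.
Joint ranges: [-2.6, 2.6], [-0.5, 2.12], [-1.47, 1.34], [0.16, 2.42], [-1.27, 4.41], [0.06, 2.06], [-2.6, 2.6]. Speed limits (rad/s): [2.22, 2.22, 2.79, 2.79, 3.14, 3.14, 3.14].

## Interface

Orientations are given as a unit quaternion [x, y, z, w].
In Python, from workcell import manip, camera, ticket, boxes_of, outline_of gives the robot as it stands.
- The arm moves only by the tool carry_out, never from a script. Its argument "deltas" is a list of rows, each a list of 5 numbers: the shift along the tool's x, y, z as a fraction of full scale, then the turn about the tool's z as a fraction of full scale, then the opening, from -1 (shut) to 1 (fully open), so that 0 is half open. In form: [[tx, ty, tz, spin, gripper], ...]. A call has 1 to 20 rows; each row is the pose to reach, as a shift and turn from the pose commanded when the call began, along the tool's axes at that moment; what a row does not reach only later rows make up. Full scale, the value 1, is 150 mm for a shift and 30 degrees for a turn. A row lasts 1/8 s, in which the tool goes at most 62.5 mm and 10.7 degrees, less where a joint would pass 70% of its speed; a pose out of reach is approached as far as the arm can. A call with a number of a shift or a turn outside -1 to 1 is refused whole. A call with a gripper value outside its range is refused whole. The fingers move at their own pace and stop on an object; "force" is the grip in N (left out, the last holds). Time passes only in rows, so rows that repeat a pose let the fingers close. It gives the time, the measured TCP pose, the force, the opening and the grip force at its end, in the units of the state.
- manip.get_obs(): the state, without advancing time (a new reading comes with each control period).
- camera(name): name is "side" or "top"; returns a dict with "img" (480x640x3 uint8, red, green, blue), "depth" (480x640 float32, m along the optical axis (not along the pixel's ray), 0 where there is no reading), "vertical_fov" (degrees; the focal length in pixels is half the picture's height over the tangent of half this angle, whatever the lens; pixels are square), "cx", "cy" (the principal point, pixels), "k1" (the pictures are not rectified: a ray, as slopes to the right and down, at radius r is drawn at 1 + k1 r^2 times it, then the intrinsics apply), "R" (3x3) and "t" (3): a world point X has camera coordinates R X + t. Camera axes: x right, y down, z forward; pixel columns grow to the right and rows downward; lengths in m; the calibration is good to about 2 mm. A picture is of the moment at which its call begins.
- ticket.hand_in(): hands the job in; it is judged then, once.
Trained networks look in a picture, given as the dict that the camera call returned (one of the last four; its "shot" number tells which), for a name from the list of things; names that differ only in an ending like _2 or _b are one class to them, and where a whole thing is asked for, a point or a joint stands for the part that bears it (a point fixed in the world has none). Each returns a list of dicts, best first, with "conf" (0 to 1); they miss things now and then, are a little off and sometimes report something else, mostly with a low value. They report only what shows in the picture. A call takes as long as a camera call. They do not tell look-alikes from the thing itself.
- boxes_of(query, picture): "position" ([x, y, z] in m, in world coordinates, good to about 4 mm: the middle of the surface that is visible of it).
- outline_of(query, picture): "region" (480x640 bool, what is visible of it).
The state is a dict: "clock": time; "joint_pos": joint angles; "joint_velocities": joint speeds; "tau": joint torques, N m; "position": TCP position; "ee_rot": TCP orientation; "ft_force": force on the tool from outside, world axes, zero at the start; "torque": the same for the moment, N m; "grip_width": opening from 0.0 (shut) to 1.0 (fully open); "grasp_force": force on a finger pad.
Only numpy, scipy, OpenCV 4.12 (cv2) and the standard library are available. Lean on these libraries where they do the work, as an engineer would, in place of code of your own. Each camera call takes 0.05 s, during which the arm holds its last target. There are 200 camera calls.

## Task

First pull the drawer of the counter-top cabinet well open, by 12 cm or more. Then take the glass bottle that lies on the counter, stand it upright on the counter and let it go; take it again by its neck from above, stand it in the drawer's narrow empty compartment, let go, and push the drawer fully shut without slamming it. The glass is thin: grip it with no more than about 30 N, set it down without a knock, do not drop it, and leave the other things where they are.

Things in the scene. Friction and masses are not known exactly. Their poses are not given: they have to be found in the camera images.
- bottle: Square green glass bottle with cork stopper, lying on a flat side, 140 mm long, about 0.3 kg. Origin: centre of its square foot; x runs along it from foot to stopper, y and z square to its flat sides. Body 56 x 56 mm, 80 mm long from the foot, shoulder to 90 mm, then neck and stopper 26 mm thick. Centre of mass 50 mm from the foot. Thin glass: breaks if squeezed or struck hard.
- bottle_neck (a point): Point on the bottle's axis, 115 mm from its foot, in the middle of the neck: where to take the standing bottle. Axes as the bottle's.
- drawer (a joint): How far the drawer is pulled out of the cabinet's front, m: 0 shut, 0.17 fully open. It starts shut or up to 20 mm ajar, slides straight out along the cabinet's -x with about 2 N of friction, and stays where it is left.
- drawer_handle (a point): Middle of the steel bow handle, 145 mm above the counter: a level bar 10 mm thick, straight over 104 mm along its y axis, its centre 45 mm clear of the front panel. It moves with the drawer and its -x axis is the way the drawer opens. The panel is 14 mm thick, 240 mm wide, its top 170 mm above the counter, 25 mm above the bar.
- drawer_place (a point): Middle of the narrow compartment's floor (right one seen from the robot; the other holds jars), 18 mm above the counter; moves with the drawer, axes as the handle's (x into the cabinet, z up). 84 mm wide (y), side walls 70 mm high, jars 80 mm above the floor, front panel 152 mm. Panel's inner face 80 mm to -x of this point, rear wall 94 mm to +x.
- mill: Dark wooden pepper mill, 150 mm high, 54 mm across, standing. Origin: centre of its underside. To be left alone.
- mug: Blue mug with handle, 92 mm high, 80 mm across, standing. Origin: centre of its underside. To be left alone.
- bowl: White bowl, 55 mm high, 130 mm across. Origin: centre of its underside. To be left alone.
- cabinet: White counter-top cabinet with a wooden top that carries the drawer, fixed to the counter: 220 mm deep (x), 240 mm wide (y), 190 mm high. Origin: middle of the lower edge of its front; its x axis runs from there into the cabinet, away from the robot. Inside, 160 mm of height is free above the drawer's floor.
- table: The white kitchen counter that everything stands on, its level top at height 0. Origin: a point in the middle of its top.
Things that resemble listed ones, but are neither listed nor needed, are in the scene too. What is shaped like the bottle but blue or orange is not meant.

How it is judged:
On the way, in this order (a step that is already met when the one before it is completed fails the run):
1. the drawer is pulled open at least 115 mm while the bottle is still lying (value of joint drawer above 0.115 m and angle between bottle's own x axis and vertical above 1.2 rad), for 0.1 s.
2. the bottle stands upright on the counter, let go and at rest (angle between bottle's own x axis and vertical below 0.1 rad and height (world z) of bottle below 0.006 m and contact force between the fingers and bottle below 0.1 N and linear speed of bottle below 0.03 m/s), for 0.2 s.
3. the bottle is lifted off the counter by its neck (distance between the grasp point and bottle_neck below 0.04 m and contact force between the fingers and bottle above 1 N and height (world z) of bottle above 0.03 m), for 0.2 s.
4. the bottle stands upright in the narrow compartment of the open drawer, let go (angle between bottle's own x axis and vertical below 0.15 rad and z of bottle in the frame of drawer_place below 0.006 m and y of bottle in the frame of drawer_place between -0.03 and 0.03 m and x of bottle in the frame of drawer_place between -0.08 and 0.08 m and contact force between the fingers and bottle below 0.1 N and value of joint drawer above 0.1 m), for 0.2 s.
At the end, for the whole second after the job is handed in: The drawer is shut to within 8 mm and the bottle stands upright (within 0.15 rad), at rest, on the floor of the narrow compartment (at most 30 mm across and 80 mm along from its middle) (value of joint drawer below 0.008 m and angle between bottle's own x axis and vertical below 0.15 rad and z of bottle in the frame of drawer_place between -0.006 and 0.006 m and y of bottle in the frame of drawer_place between -0.03 and 0.03 m and x of bottle in the frame of drawer_place between -0.08 and 0.08 m and linear speed of bottle below 0.02 m/s); the robot touches nothing.
It fails at once if the glass is squeezed too hard: the fingers press on the bottle with over 90 N in all, both fingers together (45 N each) (contact force between the fingers and bottle above 90 N).
It fails at once if the bottle is knocked or pressed against the counter, cabinet or drawer with more than 45 N (contact force between bottle and table above 45 N or contact force between bottle and cabinet above 45 N).
It fails at once if the bottle is dropped or toppled: it moves faster than 0.35 m/s while the fingers do not hold it (contact force between the fingers and bottle below 0.1 N and linear speed of bottle above 0.35 m/s).
It fails at once if the drawer is slammed: pushed shut faster than 0.35 m/s (velocity of joint drawer below -0.35 m/s).
It fails at once if the pepper mill, the mug or the bowl is moved more than 30 mm (distance of any of mill, mug, bowl from where it was at the start of the episode above 0.03 m).
It also fails if it takes over 72 s, if anything falls off the work surface, if the arm or the gripper's body presses on something with over 40 N, if the wrist force passes 120 N, or if a joint passes its speed limit or range.

## Working session

There is one attempt and no reset: what is moved stays moved. The work goes in short steps, Python scripts to look and compute and a tool call to move; the robot and the scene stay as the last step left them, time stands still between calls to the robot, and variables do not carry over. Pictures are saved under pics/ and viewed, at most 10 in all, crops included, and the job is handed in when it is done.

Besides the shell and the picture viewer there is one more tool, called after ">>>" by a JSON object that holds its "fn" and its "kwargs". carry_out: Moves the arm, as the interface text tells. Its arguments: {"type":"object","properties":{"deltas":{"type":"array","items":{"type":"array","items":{"type":"number"}}},"force":{"type":"number"}},"required":["deltas"]}

```bash
mkdir -p pics; cat > h.py <<'E'
import numpy as np, cv2
from workcell import manip, camera, ticket, boxes_of, outline_of
def K(p):
    f=240/np.tan(np.radians(p["vertical_fov"])/2); return f
def pts(p):
    f=K(p); v,u=np.mgrid[0:480,0:640].astype(float)
    M=np.array([[f,0,p["cx"]],[0,f,p["cy"]],[0,0,1]])
    n=cv2.undistortPoints(np.stack([u.ravel(),v.ravel()],1)[:,None],M,np.array([p["k1"],0,0,0,0.])).reshape(480,640,2)
    d=p["depth"]; c=np.dstack([n[...,0]*d,n[...,1]*d,d])
    w=(c-np.array(p["t"]))@np.array(p["R"]); w[d==0]=np.nan
    return w
def save(p,name,crop=None,s=1):
    im=p["img"][...,::-1]
    if crop: im=im[crop[1]:crop[3],crop[0]:crop[2]]
    cv2.imwrite("pics/"+name,cv2.resize(im,None,fx=s,fy=s))
E
python3 - <<'E'
from h import *
o=manip.get_obs();print({k:np.round(v,3) for k,v in o.items()})
for n in("top","side"):
    p=camera(n);save(p,n+"1.png");np.savez("/tmp/%s1.npz"%n,w=pts(p),img=p["img"])
    print(n,p["k1"],p["vertical_fov"],-np.array(p["R"]).T@p["t"])
    for q in("bottle","drawer_handle","mill","mug","bowl","cabinet","drawer_place"):
        print(q,[(np.round(b["position"],3).tolist(),round(b["conf"],2)) for b in boxes_of(q,p)])
E
```

```text
{'clock': np.float64(0.0), 'joint_pos': array([-1.365,  0.333, -0.065,  1.461,  0.022,  1.35 , -0.089]), 'joint_velocities': array([-0.001,  0.   , -0.   , -0.001,  0.001, -0.002,  0.   ]), 'tau': array([-0.0000e+00, -6.2546e+01,  4.9000e-02, -3.9161e+01,  1.6000e-02,
        1.0000e-02,  0.0000e+00]), 'position': array([0.142, 0.608, 0.252]), 'ee_rot': array([ 0.114,  0.993, -0.001, -0.   ]), 'ft_force': array([-0.55 ,  0.013, -0.376]), 'torque': array([-0.013, -0.046,  0.101]), 'grasp_force': np.float64(0.0), 'grip_width': np.float64(0.999)}
top 0.04005962510300404 46.98470170119025 [ 0.20559988 -0.00365989  1.79634068]
bottle [([0.672, -0.382, 0.06], 0.86), ([0.363, -0.381, 0.055], 0.84), ([0.539, -0.519, 0.056], 0.67), ([0.66, 0.209, 0.117], 0.33)]
drawer_handle [([0.654, 0.21, 0.116], 0.86)]
mill [([0.721, -0.23, 0.104], 0.59)]
mug [([0.742, -0.132, 0.034], 0.72), ([0.536, -0.242, 0.06], 0.22)]
bowl [([0.532, 0.516, 0.02], 0.63)]
cabinet [([0.743, 0.221, 0.19], 0.83)]
drawer_place [([0.658, 0.211, 0.116], 0.71)]
side -0.021017761558775844 48.81738277017868 [ 0.14859399 -1.11938118  1.30102727]
bottle [([0.529, -0.264, 0.053], 0.92), ([0.536, -0.535, 0.055], 0.86), ([0.366, -0.398, 0.053], 0.85), ([0.67, -0.402, 0.049], 0.59)]
drawer_handle [([0.66, 0.2, 0.104], 0.67), ([0.435, -0.314, -0.001], 0.29)]
mill [([0.728, -0.245, 0.081], 0.61)]
mug [([0.731, -0.143, 0.057], 0.91)]
bowl [([0.527, 0.525, 0.035], 0.85)]
cabinet [([0.756, 0.146, 0.158], 0.76)]
drawer_place [([0.66, 0.202, 0.1], 0.76)]
```

View pics/top1.png

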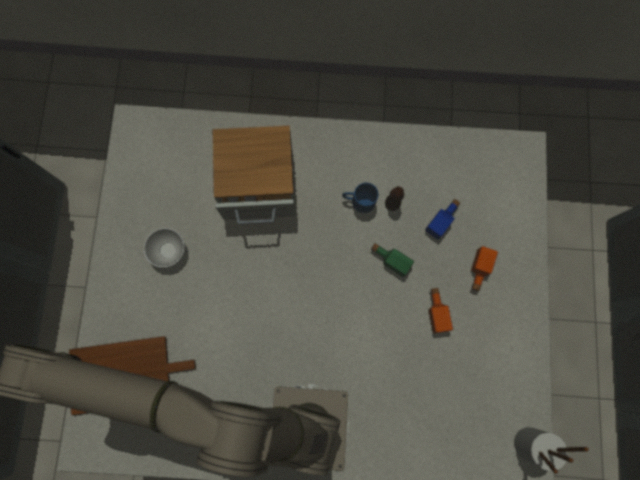

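View pics/side1.png

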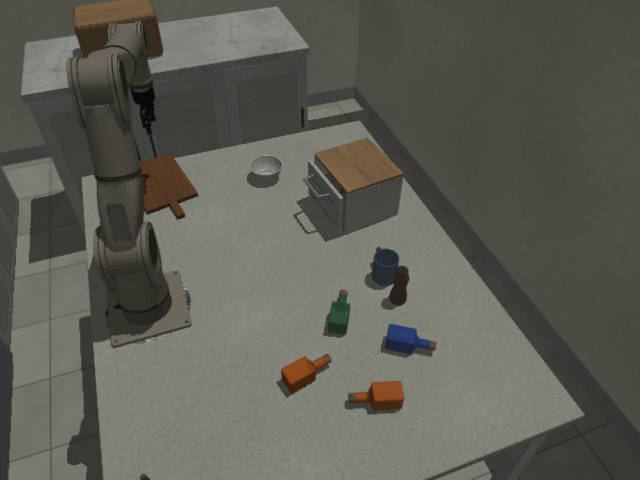

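The green bottle is at (398,262) in the top picture and (340,318) in the side picture. Its look-alikes in the top picture are the blue one at (441,220) and the orange ones at (485,262) and (441,318). Only the green one fits "square green glass". The cabinet is at (253,165), with its handle at (255,212).

```bash
python3 - <<'E'
from h import *
for n in("top","side"):
    z=np.load("/tmp/%s1.npz"%n);w=z["w"];img=z["img"].astype(int)
    r,g,b=img[...,0],img[...,1],img[...,2]
    reg=(w[...,0]>.3)&(w[...,0]<.7)&(w[...,1]<-.05)&(w[...,1]>-.5)
    m=reg&(g>r*1.3)&(g>b*1.2)
    q=w[m]; print(n,"green",m.sum(),np.nanmedian(q,0), "zpct",np.nanpercentile(q[:,2],[5,50,95]))
    # everything above counter near the green
    c=np.nanmedian(q,0); near=(np.hypot(w[...,0]-c[0],w[...,1]-c[1])<.12)&(w[...,2]>.012)
    q=w[near]; rect=cv2.minAreaRect(q[:,:2].astype(np.float32)*1000);print("bottle rect",rect, len(q))
    mu=q[:,:2].mean(0); U=np.linalg.svd(q[:,:2]-mu,full_matrices=False)[2][0]
    s=(q[:,:2]-mu)@U; print("axis",U,mu,s.min(),s.max())
    for lo in np.arange(-.09,.09,.015):
        k=(s>lo)&(s<lo+.015)
        if k.sum(): t=(q[k,:2]-mu)@np.array([-U[1],U[0]]); print(round(lo,3),k.sum(),t.min().round(3),t.max().round(3),np.percentile(q[k,2],95).round(3))
    cab=(abs(w[...,2]-.19)<.006)&(w[...,0]>.5)&(w[...,1]>0)&(w[...,1]<.45)
    print("cab top",np.nanmedian(w[cab],0),cv2.minAreaRect(w[cab][:,:2].astype(np.float32)*1000))
    h=(w[...,2]>.13)&(w[...,2]<.162)&(w[...,0]>.5)&(w[...,0]<.69)&(w[...,1]>.05)&(w[...,1]<.4)
    q=w[h]; print("handle",len(q)); 
    if len(q): print(cv2.minAreaRect(q[:,:2].astype(np.float32)*1000), np.percentile(q,[2,50,98],axis=0))
    pt=(abs(w[...,2]-.17)<.005)&(w[...,0]>.6)&(w[...,0]<.75)&(w[...,1]>.05)&(w[...,1]<.4)
    q=w[pt]; print("panel top",len(q), np.percentile(q,[5,50,95],axis=0) if len(q) else 0)
p=camera("top");save(p,"crop1.png",(340,180,520,350),4)
E
```

```text
top green 514 [ 0.5340386  -0.24581451  0.05417069] zpct [0.0369595  0.05417069 0.06216904]
bottle rect ((519.7802734375, -238.42611694335938), (162.3377227783203, 197.82249450683594), 12.662369728088379) 657
axis [0.49575431 0.86846281] [ 0.53569272 -0.23926739] -0.08348568683386966 0.09013833336962772
-0.09 2 -0.026 0.001 0.014
-0.075 1 0.062 0.062 0.014
-0.06 69 -0.082 0.035 0.06
-0.045 95 -0.101 0.062 0.061
-0.03 94 -0.112 0.1 0.062
-0.015 91 -0.031 0.025 0.063
0.0 92 -0.031 0.025 0.063
0.015 78 -0.03 0.095 0.062
0.03 38 -0.016 0.01 0.045
0.045 38 -0.018 0.079 0.044
0.06 35 -0.017 0.009 0.046
0.075 23 -0.016 0.062 0.045
cab top [0.78460937 0.22592869 0.18988627] ((788.6665649414062, 226.38369750976562), (224.5003662109375, 239.8936767578125), 6.619743824005127)
handle 438
((636.1477661132812, 212.08477783203125), (78.34428405761719, 239.1068572998047), 0.5597087740898132) [[0.60046096 0.10398044 0.1309946 ]
 [0.64228961 0.20979017 0.14836223]
 [0.66738252 0.32525012 0.16065647]]
panel top 298 [[0.64316923 0.10020311 0.16554909]
 [0.65930441 0.20483295 0.16963078]
 [0.67467572 0.3
[... 395 characters left out ...]
-0.012 0.01 0.042
-0.045 30 -0.027 0.024 0.059
-0.03 89 -0.029 0.027 0.061
-0.015 75 -0.029 0.027 0.06
0.0 87 -0.028 0.027 0.061
0.015 78 -0.028 0.027 0.061
0.03 227 -0.028 0.027 0.059
0.045 3 -0.014 0.019 0.024
cab top [0.79226618 0.2142968  0.18976661] ((1169.389892578125, 172.68426513671875), (980.188232421875, 445.8725891113281), 6.5791239738464355)
handle 421
((641.2505493164062, 213.25494384765625), (94.66309356689453, 258.0740661621094), 0.5678164958953857) [[0.59835564 0.09087957 0.13087621]
 [0.64727065 0.20319576 0.14748047]
 [0.67908159 0.32917109 0.16073785]]
panel top 235 [[0.64243195 0.09424962 0.1657523 ]
 [0.66065349 0.17414395 0.1697064 ]
 [0.73338421 0.32337987 0.17373792]]
```

View pics/crop1.png

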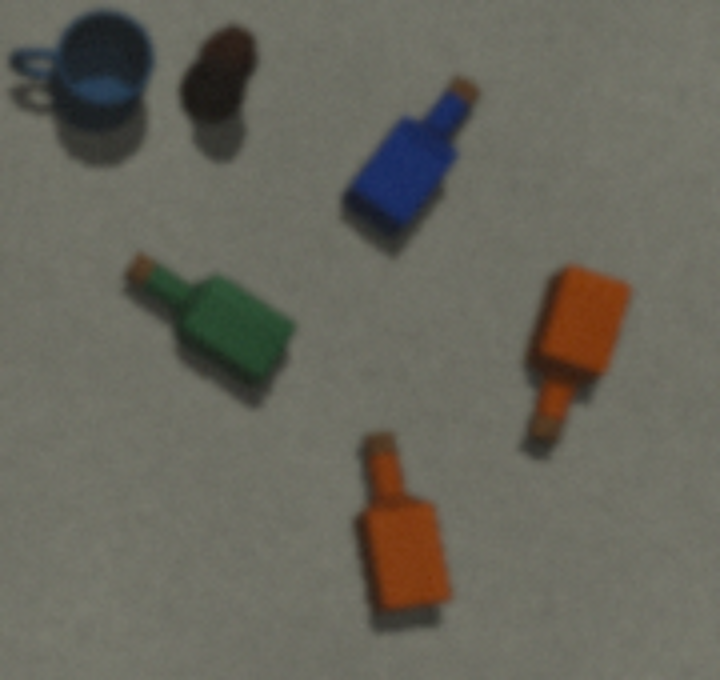

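The crop shows the green bottle's body at (237,328) and its cork at (142,268). It is the right bottle, and there is clear room around it. Next I refine its axis and the handle.

```bash
python3 - <<'E'
from h import *
a=np.radians(6.6);X=np.array([np.cos(a),np.sin(a)]);Y=np.array([-X[1],X[0]]);F=np.array([.6794,.2137])
U=np.array([.4965,.868]);V=np.array([-U[1],U[0]]);c=np.array([.54,-.24])
for n in("top","side"):
    w=np.load("/tmp/%s1.npz"%n)["w"]; 
    cx=(w[...,:2]-F)@X; cy=(w[...,:2]-F)@Y; z=w[...,2]
    cab=(abs(z-.19)<.004)&(abs(cx-.11)<.14)&(abs(cy)<.14)
    print(n,"cab x",np.percentile(cx[cab],[1,3,50,97,99]).round(4),"y",np.percentile(cy[cab],[1,3,50,97,99]).round(4))
    h=(abs(z-.149)<.009)&(cx<-.04)&(cx>-.12)&(abs(cy)<.045)
    print("handle",h.sum(),np.percentile(cx[h],[5,50,95]).round(4), "slope",np.polyfit(cy[h],cx[h],1))
    h=(abs(z-.147)<.012)&(cx<-.04)&(cx>-.12)&(abs(cy)<.1); print("ends y",np.percentile(cy[h],[1,99]).round(3))
    f=(abs(z-.17)<.004)&(cx<.01)&(cx>-.06)&(abs(cy)<.1);print("panel top",f.sum(),np.percentile(cx[f],[5,50,95]).round(4) if f.sum() else 0)
    s=(w[...,:2]-c)@U;t=(w[...,:2]-c)@V
    b=(z>.052)&(z<.062)&(abs(s)<.12)&(abs(t)<.045); print("body top s",np.percentile(s[b],[1,3,97,99]).round(4),"t",np.percentile(t[b],[2,50,98]).round(4), cv2.minAreaRect(np.stack([s[b],t[b]],1).astype(np.float32)*1000)[2], np.median(z[b]))
    k=(z>.03)&(z<.05)&(s>.02)&(s<.12)&(abs(t)<.02); print("neck s",np.percentile(s[k],[1,50,97,99]).round(4),"t",np.percentile(t[k],[5,50,95]).round(4),"slope",np.polyfit(s[k],t[k],1))
print("R", )
from scipy.spatial.transform import Rotation as R
print(R.from_quat(manip.get_obs()["ee_rot"]).as_matrix().round(3))
E
```

```text
top cab x [0.0004 0.0045 0.1045 0.2111 0.216 ] y [-0.1169 -0.1119  0.0006  0.1131  0.1168]
handle 90 [-0.0773 -0.0736 -0.069 ] slope [-0.0009841  -0.07323643]
ends y [-0.062  0.059]
panel top 211 [-0.028  -0.0215 -0.0151]
body top s [-0.0568 -0.0552  0.0198  0.0219] t [-0.0251  0.0004  0.0278] 0.199834406375885 0.05623189891111193
neck s [0.0215 0.0491 0.0797 0.0809] t [-0.0112  0.0021  0.0137] slope [-0.00566955  0.00216841]
side cab x [-0.0022  0.0014  0.1014  0.2107  0.2152] y [-0.1202 -0.1166 -0.0094  0.1114  0.1167]
handle 59 [-0.08   -0.0763 -0.07  ] slope [ 0.01347883 -0.07547965]
ends y [-0.065  0.058]
panel top 138 [-0.0306 -0.024  -0.0174]
body top s [-0.0603 -0.0592  0.0149  0.0181] t [-0.0247  0.002   0.0277] 0.5880393385887146 0.056089991654465085
neck s [0.0324 0.0566 0.0795 0.0811] t [-0.0103  0.0002  0.0124] slope [-0.00178417  0.00085064]
R
[[-0.974  0.227  0.   ]
 [ 0.227  0.974  0.   ]
 [-0.     0.    -1.   ]]
```

Checks: the cabinet top is 0.22 × 0.24 m at z 0.19, the bottle is 140 mm long, and the handle gives a drawer ajar by about 15 mm. All agree with the sizes given. Next I plan the approach.

```bash
cat >> h.py <<'E'
from scipy.spatial.transform import Rotation as Rot
def pose():
    o=manip.get_obs();M=Rot.from_quat(o["ee_rot"]).as_matrix()
    return np.r_[o["position"],np.degrees(np.arctan2(M[1,1],M[0,1]))]
def plan(p,goal,smax=.148):
    """calls (tx,ty,tz,spin fractions) from commanded pose p=[x,y,z,theta of tool y, deg] to goal"""
    p=np.array(p,float);goal=np.array(goal,float)
    for i in range(12):
        th=np.radians(p[3]);A=np.array([[-np.sin(th),np.cos(th),0],[np.cos(th),np.sin(th),0],[0,0,-1]]).T
        d=A.T@(goal[:3]-p[:3]);sp=-((goal[3]-p[3]+180)%360-180)
        if abs(d).max()<.0008 and abs(sp)<.4:break
        k=max(1,np.ceil(abs(d).max()/smax),np.ceil(abs(sp)/29.5))
        f=np.round(np.r_[d/.15,sp/30]/k,3);print(f.tolist())
        p[:3]+=A@(f[:3]*.15);p[3]-=f[3]*30
    print("cmd end",p.round(4).tolist());return p
E
python3 - <<'E'
from h import *
p=pose();print(p)
p=plan(p,[.606,.203,.27,6.6])
E
```

```text
[ 0.14174386  0.60873222  0.25334504 76.8916961 ]
[-0.907, -0.483, -0.028, 0.586]
[-0.758, -0.14, -0.021, 0.439]
[-0.77, 0.036, -0.021, 0.439]
[-0.741, 0.211, -0.021, 0.44]
[-0.674, 0.375, -0.02, 0.439]
cmd end [0.6061, 0.203, 0.27, 6.6017]
```

>>> {"fn": "carry_out", "kwargs": {"deltas": [[-0.907,-0.483,-0.028,0.586,-0.1],[-0.907,-0.483,-0.028,0.586,-0.1],[-0.907,-0.483,-0.028,0.586,-0.1]]}}

```text
clock: 1.23
position: [0.2611, 0.5048, 0.258]
ee_rot: [0.268, 0.964, 0.0, 0.001]
ft_force: [-0.2, 0.1, 0.1]
grip_width: 0.448
grasp_force: 0.0
```

>>> {"fn": "carry_out", "kwargs": {"deltas": [[-0.758,-0.14,-0.021,0.439,-0.1],[-0.758,-0.14,-0.021,0.439,-0.1]]}}

```text
clock: 1.48
position: [0.3464, 0.4296, 0.261]
ee_rot: [0.375, 0.927, 0.0, 0.0]
ft_force: [0.8, 1.5, -0.0]
grip_width: 0.452
grasp_force: 0.0
```

>>> {"fn": "carry_out", "kwargs": {"deltas": [[-0.77,0.036,-0.021,0.439,-0.1],[-0.77,0.036,-0.021,0.439,-0.1]]}}

```text
clock: 1.72
position: [0.4335, 0.3532, 0.2642]
ee_rot: [0.479, 0.878, 0.0, 0.0]
ft_force: [0.9, 0.7, 0.3]
grip_width: 0.449
grasp_force: 0.0
```

>>> {"fn": "carry_out", "kwargs": {"deltas": [[-0.741,0.211,-0.021,0.44,-0.1],[-0.741,0.211,-0.021,0.44,-0.1]]}}

```text
clock: 1.98
position: [0.5205, 0.2772, 0.2673]
ee_rot: [0.577, 0.817, 0.0, 0.0]
ft_force: [0.2, 0.3, -0.2]
grip_width: 0.448
grasp_force: 0.0
```

>>> {"fn": "carry_out", "kwargs": {"deltas": [[-0.674,0.375,-0.02,0.439,-0.1],[-0.674,0.375,-0.02,0.439,-0.1],[-0.674,0.375,-0.02,0.439,-0.1],[-0.674,0.375,-0.02,0.439,-0.1],[-0.674,0.375,-0.02,0.439,-0.1]]}}

```text
clock: 2.6
position: [0.6053, 0.2045, 0.27]
ee_rot: [0.664, 0.747, 0.0, -0.0]
ft_force: [0.2, -0.4, -0.2]
grip_width: 0.447
grasp_force: 0.0
```

```bash
python3 - <<'E'
from h import *
p=pose();print(p.round(4),manip.get_obs()["joint_pos"].round(2),manip.get_obs()["grip_width"],manip.get_obs()["clock"])
plan(p,[.606,.203,.148,6.6])
E
```

```text
[0.6053 0.2045 0.27   6.7396] [-0.72  0.37  0.43  1.42 -0.16  1.39 -0.17] 0.4470864643211914 2.6
[-0.01, 0.004, 0.813, 0.005]
cmd end [0.606, 0.203, 0.148, 6.5896]
```

>>> {"fn": "carry_out", "kwargs": {"deltas": [[-0.01,0.004,0.2,0.005,-0.1],[-0.01,0.004,0.4,0.005,-0.1],[-0.01,0.004,0.6,0.005,-0.1],[-0.01,0.004,0.813,0.005,-0.1],[-0.01,0.004,0.813,0.005,-0.1]]}}

```text
clock: 3.22
position: [0.6061, 0.2028, 0.1473]
ee_rot: [0.665, 0.746, -0.0, -0.0]
ft_force: [-0.4, 0.3, 0.9]
grip_width: 0.45
grasp_force: 0.0
```

>>> {"fn": "carry_out", "kwargs": {"deltas": [[0,0,0,0,-1],[0,0,0,0,-1],[0,0,0,0,-1],[0,0,0,0,-1]], "force": 30}}

```text
clock: 3.72
position: [0.6068, 0.2023, 0.1486]
ee_rot: [0.666, 0.746, 0.001, -0.0]
ft_force: [-2.4, 2.0, 4.9]
grip_width: 0.097
grasp_force: 29.6
```

>>> {"fn": "carry_out", "kwargs": {"deltas": [[0,-0.05,0,0,-1],[0,-0.15,0,0,-1],[0,-0.3,0,0,-1],[0,-0.45,0,0,-1],[0,-0.6,0,0,-1],[0,-0.75,0,0,-1],[0,-0.87,0,0,-1],[0,-0.933,0,0,-1],[0,-0.933,0,0,-1],[0,-0.933,0,0,-1]]}}

```text
clock: 4.97
position: [0.4677, 0.1851, 0.1484]
ee_rot: [0.666, 0.746, -0.0, 0.0]
ft_force: [-1.9, -1.9, 9.8]
grip_width: 0.102
grasp_force: 30.6
```

>>> {"fn": "carry_out", "kwargs": {"deltas": [[0,0,0,0,-0.1],[0,0,0,0,-0.1],[0,0,0,0,-0.1],[0,0,-0.4,0,-0.1],[0,0,-0.8,0,-0.1],[0,0,-0.8,0,-0.1],[0,0,-0.8,0,-0.1]]}}

```text
clock: 5.85
position: [0.4675, 0.1858, 0.2675]
ee_rot: [0.666, 0.746, -0.0, -0.0]
ft_force: [0.2, -0.6, -1.3]
grip_width: 0.447
grasp_force: 0.0
```

```bash
python3 - <<'E'
from h import *
p=pose();print(p.round(4),manip.get_obs()["joint_pos"].round(2))
plan(p,[.567,-.1905,.15,-29.8])
plan([.567,-.1905,.15,-29.8],[.567,-.1905,.031,-29.8])
E
```

```text
[0.4675 0.1858 0.2675 6.4607] [-0.86  0.04  0.41  1.78 -0.02  1.33 -0.34]
[-0.856, 0.126, 0.261, 0.403]
[-0.81, 0.302, 0.261, 0.403]
[-0.729, 0.465, 0.261, 0.403]
cmd end [0.5671, -0.1904, 0.15, -29.8093]
[0.0, 0.0, 0.793, -0.0]
cmd end [0.567, -0.1905, 0.031, -29.8]
```

>>> {"fn": "carry_out", "kwargs": {"deltas": [[-0.856,0.126,0.0,0.403,0.3],[-0.856,0.126,0.261,0.403,0.3],[-0.856,0.126,0.261,0.403,0.3]]}}

```text
clock: 6.22
position: [0.4998, 0.0562, 0.2258]
ee_rot: [0.743, 0.669, -0.002, -0.001]
ft_force: [0.2, 0.9, 0.0]
grip_width: 0.653
grasp_force: 0.0
```

>>> {"fn": "carry_out", "kwargs": {"deltas": [[-0.81,0.302,0.261,0.403,0.3],[-0.81,0.302,0.261,0.403,0.3],[-0.81,0.302,0.261,0.403,0.3]]}}

```text
clock: 6.6
position: [0.533, -0.0688, 0.1875]
ee_rot: [0.809, 0.588, -0.002, -0.0]
ft_force: [-0.5, 0.4, 0.7]
grip_width: 0.649
grasp_force: 0.0
```

>>> {"fn": "carry_out", "kwargs": {"deltas": [[-0.729,0.465,0.261,0.403,0.3],[-0.729,0.465,0.261,0.403,0.3],[-0.729,0.465,0.261,0.403,0.3],[-0.729,0.465,0.261,0.403,0.3],[-0.729,0.465,0.261,0.403,0.3]]}}

```text
clock: 7.22
position: [0.5677, -0.188, 0.1505]
ee_rot: [0.864, 0.503, 0.0, -0.001]
ft_force: [-0.1, 1.2, -0.3]
grip_width: 0.652
grasp_force: 0.0
```

```bash
python3 - <<'E'
from h import *
p=pose();print(p.round(4),manip.get_obs()["joint_pos"].round(2),manip.get_obs()["clock"])
plan(p,[.567,-.1905,.031,-29.8])
pc=camera("side");save(pc,"s2.png")
w=pts(pc);a=np.radians(6.6);X=np.array([np.cos(a),np.sin(a)]);Y=np.array([-X[1],X[0]]);F=np.array([.6794,.2137])
for n in("side","top"):
    pc=camera(n);w=pts(pc);cx=(w[...,:2]-F)@X; cy=(w[...,:2]-F)@Y; z=w[...,2]
    h=(abs(z-.149)<.009)&(cx<-.19)&(cx>-.25)&(abs(cy)<.045);print("bar",h.sum(),np.median(cx[h]))
    f=(abs(z-.17)<.004)&(cx<-.1)&(abs(cx+.16)<.03)&(abs(cy)<.15);print("panel",f.sum(),np.median(cx[f]),np.percentile(cy[f],[2,98]))
    if n=="top": save(pc,"t2.png",(190,120,440,310),3.1)
E
```

```text
[  0.5677  -0.188    0.1505 -29.6477] [-0.32  0.42  0.72  1.69 -0.3   1.14 -0.04] 7.225
[-0.017, 0.004, 0.797, 0.005]
cmd end [0.5669, -0.1905, 0.031, -29.7977]
bar 59 -0.21619213514855784
panel 159 -0.1646996625241717 [-0.12007592  0.09158909]
bar 94 -0.21341074977793617
panel 248 -0.16142642774891944 [-0.11727373  0.11076735]
```

View pics/t2.png

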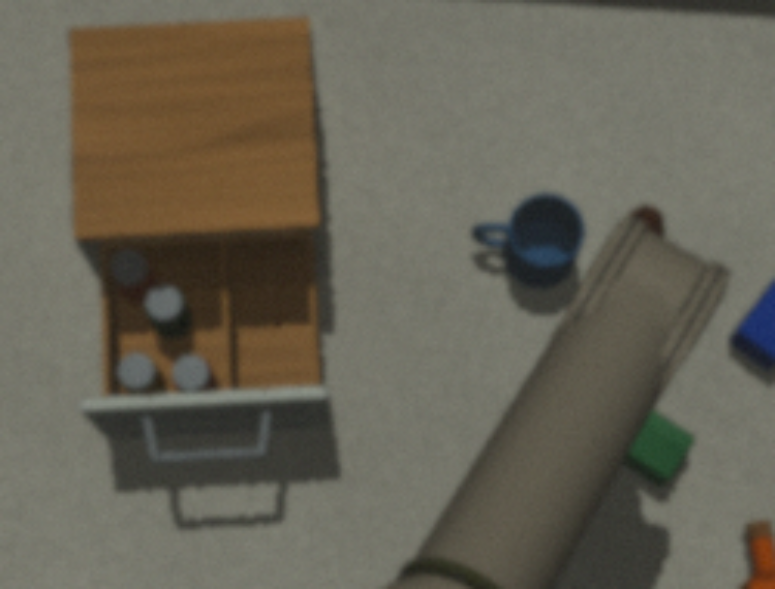

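The drawer is open about 156 mm, with the narrow compartment empty at crop (275,330). The arm covers the mill in this view, so I check clearance in the side view.

View pics/s2.png

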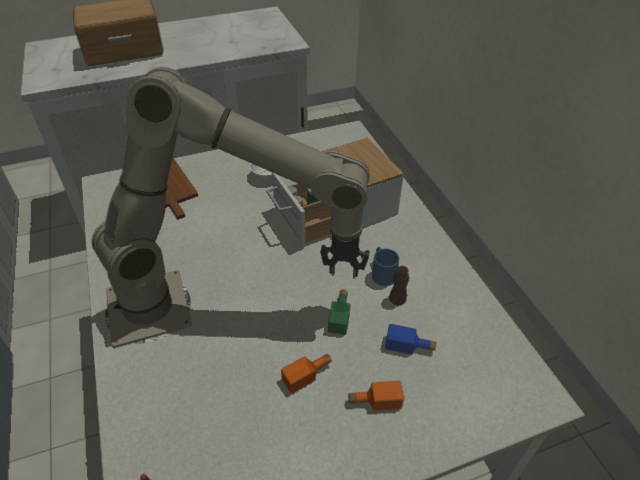

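```bash
python3 - <<'E'
from h import *
a=np.radians(6.6);X=np.array([np.cos(a),np.sin(a)]);Y=np.array([-X[1],X[0]]);F=np.array([.6794,.2137])
pc=camera("top");w=pts(pc);cx=(w[...,:2]-F)@X; cy=(w[...,:2]-F)@Y; z=w[...,2]
m=(cx>-.14)&(cx<-.02)&(abs(cy)<.13)
for c in np.arange(-.13,.03,.004):
    k=m&(abs(cy-c)<.002)
    if k.sum():print(round(c,3),k.sum(),np.percentile(z[k],[20,50,80]).round(3))
E
```

```text
-0.13 24 [-0.003 -0.001  0.001]
-0.126 38 [-0.003  0.     0.005]
-0.122 43 [-0.005 -0.001  0.003]
-0.118 39 [-0.005 -0.002  0.003]
-0.114 33 [-0.005  0.     0.004]
-0.11 66 [0.019 0.082 0.088]
-0.106 35 [0.086 0.088 0.091]
-0.102 25 [0.015 0.018 0.021]
-0.098 34 [0.014 0.017 0.021]
-0.094 37 [0.015 0.017 0.021]
-0.09 34 [0.015 0.018 0.021]
-0.086 38 [0.015 0.017 0.021]
-0.082 39 [0.013 0.018 0.022]
-0.078 33 [0.015 0.019 0.022]
-0.074 37 [0.014 0.018 0.023]
-0.07 35 [0.013 0.019 0.021]
-0.066 38 [0.015 0.018 0.023]
-0.062 38 [0.014 0.019 0.023]
-0.058 35 [0.015 0.018 0.022]
-0.054 37 [0.014 0.018 0.022]
-0.05 36 [0.014 0.018 0.021]
-0.046 32 [0.012 0.017 0.021]
-0.042 40 [0.015 0.018 0.022]
-0.038 36 [0.016 0.019 0.02 ]
-0.034 39 [0.013 0.017 0.021]
-0.03 35 [0.013 0.017 0.021]
-0.026 36 [0.014 0.018 0.021]
-0.022 92 [0.019 0.047 0.083]
-0.018 49 [0.084 0.088 0.091]
-0.014 7 [0.086 0.089 0.09 ]
-0.01 10 [0.014 0.015 0.02 ]
-0.006 33 [0.015 0.018 0.021]
-0.002 51 [0.016 0.019 0.027]
0.002 48 [0.015 0.02  0.09 ]
0.006 35 [0.016 0.023 0.098]
0.01 35 [0.015 0.02  0.096]
0.014 46 [0.016 0.024 0.098]
0.018 41 [0.018 0.021 0.097]
0.022 41 [0.015 0.024 0.094]
0.026 52 [0.018 0.075 0.1  ]
```

The side view shows the gripper above the neck at (345,265), clear of the mug (385,265) and the mill (400,285). Descending on the neck.

>>> {"fn": "carry_out", "kwargs": {"deltas": [[-0.017,0.004,0.25,0.005,0.3],[-0.017,0.004,0.5,0.005,0.3],[-0.017,0.004,0.7,0.005,0.3],[-0.017,0.004,0.797,0.005,0.3],[-0.017,0.004,0.797,0.005,0.3]]}}

```text
clock: 8.05
position: [0.5663, -0.1925, 0.0307]
ee_rot: [0.866, 0.5, -0.0, -0.0]
ft_force: [0.0, -0.1, 0.7]
grip_width: 0.652
grasp_force: 0.0
```

>>> {"fn": "carry_out", "kwargs": {"deltas": [[0,0,0,0,0.0],[0,0,0,0,-0.2],[0,0,0,0,-0.4],[0,0,0,0,-0.6],[0,0,0,0,-0.6],[0,0,0,0,-0.6]], "force": 20}}

```text
clock: 8.8
position: [0.5671, -0.1927, 0.0316]
ee_rot: [0.866, 0.5, 0.001, 0.0]
ft_force: [-1.1, 2.3, 5.9]
grip_width: 0.294
grasp_force: 19.6
```

```bash
python3 - <<'E'
import numpy as np
a,h=.113,.0285
f=lambda d:np.array([a*np.cos(d)-h*np.sin(d)-a,a*np.sin(d)+h*np.cos(d)-h+.0015*np.sin(2*d)])
for A,B in((0,45),(45,90)):
    print([[round(-0+v[0]/.15,3),0,round(-v[1]/.15,3),0,-0.6] for k in range(1,13) for v in [f(np.radians(A+(B-A)*k/12))-f(np.radians(A))]])
E
```

```text
[[np.float64(-0.014), 0, np.float64(-0.05), 0, -0.6], [np.float64(-0.031), 0, np.float64(-0.099), 0, -0.6], [np.float64(-0.052), 0, np.float64(-0.147), 0, -0.6], [np.float64(-0.075), 0, np.float64(-0.194), 0, -0.6], [np.float64(-0.101), 0, np.float64(-0.238), 0, -0.6], [np.float64(-0.13), 0, np.float64(-0.281), 0, -0.6], [np.float64(-0.162), 0, np.float64(-0.322), 0, -0.6], [np.float64(-0.196), 0, np.float64(-0.36), 0, -0.6], [np.float64(-0.233), 0, np.float64(-0.396), 0, -0.6], [np.float64(-0.271), 0, np.float64(-0.429), 0, -0.6], [np.float64(-0.312), 0, np.float64(-0.459), 0, -0.6], [np.float64(-0.355), 0, np.float64(-0.487), 0, -0.6]]
[[np.float64(-0.044), 0, np.float64(-0.025), 0, -0.6], [np.float64(-0.09), 0, np.float64(-0.046), 0, -0.6], [np.float64(-0.138), 0, np.float64(-0.064), 0, -0.6], [np.float64(-0.186), 0, np.float64(-0.079), 0, -0.6], [np.float64(-0.236), 0, np.float64(-0.091), 0, -0.6], [np.float64(-0.286), 0, np.float64(-0.099), 0, -0.6], [np.float64(-0.336), 0, np.float64(-0.103), 0, -0.6], [np.float64(-0.387), 0, np.float64(-0.105), 0, -0.6], [np.float64(-0.438), 0, np.float64(-0.103), 0, -0.6], [np.float64(-0.488), 0, np.float64(-0.097), 0, -0.6], [np.float64(-0.539), 0, np.float64(-0.088), 0, -0.6], [np.float64(-0.588), 0, np.float64(-0.076), 0, -0.6]]
```

>>> {"fn": "carry_out", "kwargs": {"deltas": [[-0.014,0,-0.05,0,-0.6],[-0.031,0,-0.1,0,-0.6],[-0.052,0,-0.147,0,-0.6],[-0.075,0,-0.194,0,-0.6],[-0.1,0,-0.238,0,-0.6],[-0.13,0,-0.281,0,-0.6],[-0.162,0,-0.322,0,-0.6],[-0.196,0,-0.36,0,-0.6],[-0.233,0,-0.396,0,-0.6],[-0.271,0,-0.429,0,-0.6],[-0.312,0,-0.459,0,-0.6],[-0.355,0,-0.487,0,-0.6]], "force": 20}}

```text
clock: 10.3
position: [0.5397, -0.2394, 0.1043]
ee_rot: [0.866, 0.5, 0.0, -0.0]
ft_force: [0.1, -0.2, -2.1]
grip_width: 0.294
grasp_force: 19.9
```

```bash
python3 - <<'E'
from h import *
pc=camera("side");save(pc,"s3.png",(260,190,460,340),4)
o=manip.get_obs();print(pose().round(4),o["ft_force"],o["torque"],o["grasp_force"],o["grip_width"])
E
```

```text
[  0.5393  -0.2406   0.1049 -30.035 ] [-0.17896491 -1.94757289 -2.05235536] [ 0.01725696 -0.02520757  0.00425027] 19.912090860307217 0.29687666232607124
```

View pics/s3.png

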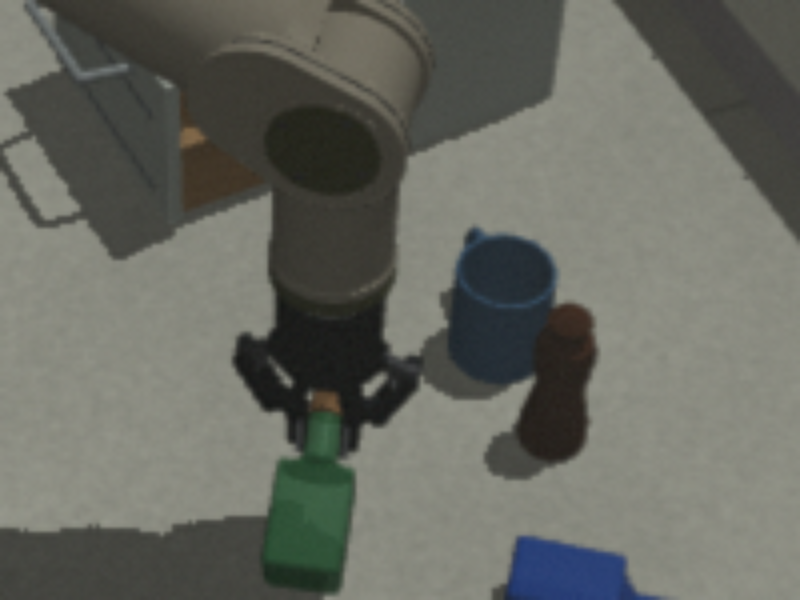

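The bottle is held by the neck and tilting, with its body at crop (310,520). Forces are small, so I continue the arc.

>>> {"fn": "carry_out", "kwargs": {"deltas": [[-0.044,0,-0.025,0,-0.6],[-0.09,0,-0.046,0,-0.6],[-0.138,0,-0.064,0,-0.6],[-0.186,0,-0.079,0,-0.6],[-0.236,0,-0.091,0,-0.6],[-0.286,0,-0.1,0,-0.6],[-0.336,0,-0.103,0,-0.6],[-0.387,0,-0.105,0,-0.6],[-0.438,0,-0.103,0,-0.6],[-0.488,0,-0.097,0,-0.6],[-0.539,0,-0.088,0,-0.6],[-0.588,0,-0.08,0,-0.6],[-0.588,0,-0.08,0,-0.6]]}}

```text
clock: 11.98
position: [0.4953, -0.3161, 0.1159]
ee_rot: [0.866, 0.5, -0.0, -0.0]
ft_force: [0.6, -0.3, -3.0]
grip_width: 0.298
grasp_force: 19.9
```

```bash
cat > bt.py <<'E'
from h import *
def bottle(pc,lo=.02,hi=.075,ctr=None):
    w=pts(pc);img=pc["img"].astype(int);r,g,b=img[...,0],img[...,1],img[...,2]
    m=(g>r*1.25)&(g>b*1.15)&(g>25); q=w[m]; c=pose()[:2] if ctr is None else ctr
    q=q[np.hypot(q[:,0]-c[0],q[:,1]-c[1])<.12]; return q
E
python3 - <<'E'
from bt import *
pc=camera("side");save(pc,"s4.png",(260,190,460,340),4);q=bottle(pc)
o=manip.get_obs();print(pose().round(4),o["ft_force"],o["torque"],o["grasp_force"],o["grip_width"])
print(len(q),"z",np.percentile(q[:,2],[1,5,50,95,99]).round(3))
# face tilt: PCA normals of the body, split by plane fit
k=q[(q[:,2]>.012)&(q[:,2]<.07)]
th=np.radians(-30);U=np.array([-np.sin(th),np.cos(th)]);V=np.array([np.cos(th),np.sin(th)])
s=(k[:,:2]-pose()[:2])@U;t=(k[:,:2]-pose()[:2])@V
for lo in np.arange(.01,.08,.01):
    j=(k[:,2]>lo)&(k[:,2]<lo+.01)
    if j.sum():print(round(lo,3),j.sum(),"s",np.percentile(s[j],[2,50,98]).round(4),"t",np.percentile(t[j],[2,50,98]).round(4))
E
```

```text
[  0.4957  -0.3156   0.1159 -29.9989] [-0.67032377  1.19090977 -2.43494388] [ 0.13258383 -0.01978015 -0.02186763] 19.918297044932842 0.2973017253967984
782 z [0.065 0.092 0.111 0.123 0.126]
0.05 3 s [-0.1006 -0.1006 -0.0997] t [-0.0035 -0.0009  0.0121]
0.06 9 s [-0.1058 -0.1037 -0.1024] t [-0.011   0.0022  0.0148]
```

View pics/s4.png

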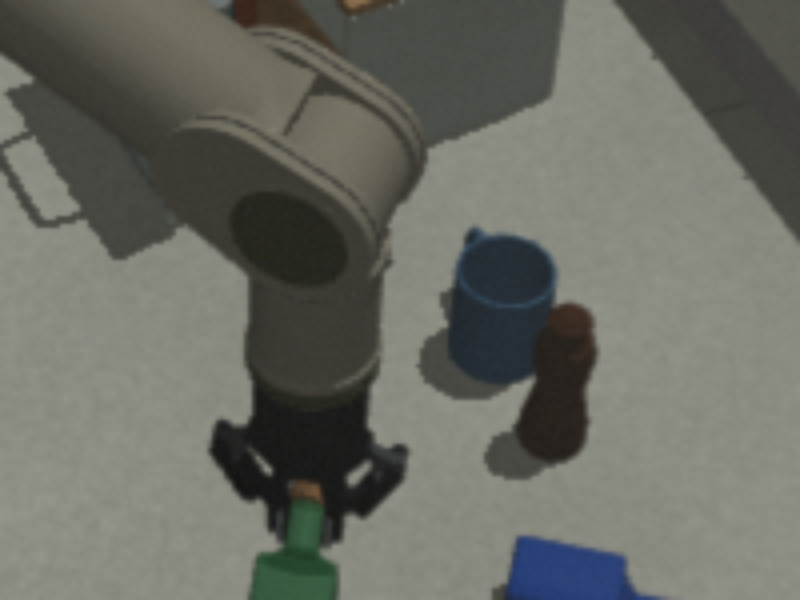

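The bottle was lifted without pivoting: it is held near level, with green points at z 0.09–0.126 reaching 105 mm toward the foot. I measure its tilt.

```bash
python3 - <<'E'
from bt import *
th=np.radians(-30);U=np.array([-np.sin(th),np.cos(th)]);V=np.array([np.cos(th),np.sin(th)]);P=pose()
for n in("side","top"):
    q=bottle(camera(n));s=(q[:,:2]-P[:2])@U;t=(q[:,:2]-P[:2])@V;z=q[:,2]
    print(n,len(q))
    for lo in np.arange(-.13,.05,.01):
        j=(s>lo)&(s<lo+.01)
        if j.sum()>4:print(round(lo,3),j.sum(),"z",np.percentile(z[j],[5,50,95]).round(4),"t",np.percentile(t[j],[2,50,98]).round(4))
E
```

```text
side 782
-0.12 59 z [0.0854 0.096  0.1028] t [-0.0236  0.003   0.0241]
-0.11 111 z [0.065  0.0994 0.104 ] t [-0.0268  0.0022  0.0263]
-0.1 87 z [0.0995 0.1039 0.109 ] t [-0.0264  0.0002  0.0267]
-0.09 82 z [0.103  0.1083 0.1137] t [-0.0261 -0.0014  0.0252]
-0.08 83 z [0.107  0.1116 0.1171] t [-0.0259  0.0022  0.0266]
-0.07 77 z [0.1093 0.115  0.1205] t [-0.0264  0.0005  0.0262]
-0.06 88 z [0.1142 0.1194 0.1245] t [-0.0256  0.0016  0.0257]
-0.05 60 z [0.1178 0.1221 0.1257] t [-0.0247 -0.0024  0.0246]
-0.04 22 z [0.1157 0.119  0.1222] t [-0.0185 -0.0003  0.0168]
-0.03 23 z [0.1088 0.1145 0.1208] t [-0.0117  0.0001  0.0107]
-0.02 37 z [0.1097 0.1164 0.1225] t [-0.0129 -0.0011  0.0125]
-0.01 31 z [0.1123 0.1197 0.1266] t [-0.0119 -0.001   0.0114]
-0.0 22 z [0.1169 0.1212 0.1265] t [-0.0131  0.0012  0.0097]
top 213
-0.11 49 z [0.0931 0.1003 0.1055] t [-0.0247  0.0003  0.0237]
-0.1 54 z [0.0976 0.104  0.1105] t [-0.0266 -0.0007  0.0234]
-0.09 55 z [0.1005 0.107  0.1133] t [-0.0252 -0.0014  0.0262]
-0.08 46 z [0.1042 0.1105 0.1188] t [-0.0262 -0.0051  0.0215]
-0.07 9 z [0.1116 0.1137 0.1202] t [-0.0266 -0.0173 -0.0043]
```

The tilt is only 21°, so the pads hold it near the slip limit. I'll set it back flat gently and regrip at the cork's tip, where there is less pad overlap and a longer lever. It should then pivot under its own weight.

>>> {"fn": "carry_out", "kwargs": {"deltas": [[0,0,0.08,0,-0.6],[0,0,0.18,0,-0.6],[0,0,0.26,0,-0.6],[0.01,0,0.29,0,-0.6],[0.03,0,0.32,0,-0.6],[0.045,0,0.35,0,-0.6],[0.06,0,0.38,0,-0.6],[0.075,0,0.41,0,-0.6],[0.085,0,0.44,0,-0.6],[0.095,0,0.47,0,-0.6],[0.105,0,0.5,0,-0.6],[0.11,0,0.53,0,-0.6],[0.115,0,0.555,0,-0.6],[0.115,0,0.555,0,-0.6]]}}

```text
clock: 13.88
position: [0.5043, -0.3005, 0.0325]
ee_rot: [0.866, 0.5, -0.0, -0.0]
ft_force: [1.7, -2.1, 0.7]
grip_width: 0.295
grasp_force: 22.3
```

```bash
cat > tilt.py <<'E'
from bt import *
import sys
P=pose();th=np.radians(P[3]);U=np.array([-np.sin(th),np.cos(th)]);V=np.array([np.cos(th),np.sin(th)])
o=manip.get_obs();print(P.round(4),o["ft_force"].round(1),o["torque"].round(2),o["grasp_force"],o["grip_width"],o["clock"])
q=bottle(camera("side"));s=(q[:,:2]-P[:2])@U;t=(q[:,:2]-P[:2])@V;z=q[:,2]
for lo in np.arange(-.15,.06,.01):
    j=(s>lo)&(s<lo+.01)
    if j.sum()>4:print(round(lo,3),j.sum(),"z",np.percentile(z[j],[5,50,95]).round(4),"t",np.percentile(t[j],[2,50,98]).round(4))
E
python3 tilt.py
```

```text
[  0.5043  -0.3005   0.0325 -29.9716] [ 1.7 -2.1  0.7] [-0.57 -0.28  0.2 ] 22.256988021545112 0.29460495997228253 13.875
-0.12 63 z [0.0379 0.0471 0.0624] t [-0.0104  0.0071  0.0232]
-0.11 174 z [0.0519 0.0707 0.0859] t [-0.0235  0.0031  0.0284]
-0.1 75 z [0.0759 0.0854 0.0923] t [-0.0252  0.0006  0.0307]
-0.09 49 z [0.075  0.0839 0.089 ] t [-0.0262  0.0041  0.0313]
-0.08 51 z [0.066  0.0804 0.087 ] t [-0.027   0.0052  0.0303]
-0.07 59 z [0.0689 0.0768 0.0825] t [-0.0261  0.004   0.0321]
-0.06 50 z [0.0667 0.0736 0.081 ] t [-0.0244  0.0058  0.0309]
-0.05 45 z [0.0644 0.0706 0.076 ] t [-0.024   0.0039  0.0293]
-0.04 40 z [0.0625 0.0687 0.0744] t [-0.0199  0.0042  0.0283]
-0.03 18 z [0.0597 0.0639 0.0695] t [-0.017   0.0028  0.0266]
-0.02 10 z [0.0411 0.0515 0.0627] t [-0.0194  0.007   0.0141]
-0.01 17 z [0.0333 0.042  0.0462] t [-0.0204 -0.0014  0.0102]
0.0 18 z [0.0321 0.0367 0.0424] t [-0.0106 -0.001   0.0092]
```

The foot came down on the orange bottle's neck, near (0.44,-0.39), so the foot is raised by 18°. I lift it off, carry it back over its original free spot and lay it down there.

>>> {"fn": "carry_out", "kwargs": {"deltas": [[0,0,-0.1,0,-0.6],[0,0,-0.25,0,-0.6],[0,0,-0.35,0,-0.6],[0.1,0,-0.35,0,-0.6],[0.25,0,-0.35,0,-0.6],[0.4,0,-0.35,0,-0.6],[0.55,0,-0.35,0,-0.6],[0.7,0,-0.35,0,-0.6],[0.8,0,-0.35,0,-0.6],[0.85,0,-0.35,0,-0.6],[0.85,0,-0.35,0,-0.6]]}}

```text
clock: 15.3
position: [0.5681, -0.1898, 0.085]
ee_rot: [0.866, 0.5, -0.0, -0.0]
ft_force: [-0.2, 0.2, -3.1]
grip_width: 0.297
grasp_force: 20.2
```

```bash
python3 tilt.py
```

```text
[  0.5681  -0.1898   0.085  -29.9396] [-0.2  0.2 -3.1] [ 0.1  -0.03  0.01] 20.24061326868832 0.29671331214502733 15.3
-0.12 16 z [0.0495 0.0577 0.0625] t [-0.0193 -0.009   0.0102]
-0.11 99 z [0.0341 0.0559 0.0664] t [-0.0264 -0.0002  0.0288]
-0.1 88 z [0.0233 0.0622 0.071 ] t [-0.0271  0.0018  0.0279]
-0.09 76 z [0.0573 0.068  0.0762] t [-0.0274 -0.0002  0.0275]
-0.08 74 z [0.0616 0.0717 0.0819] t [-0.0263  0.0008  0.0281]
-0.07 71 z [0.0659 0.0766 0.0855] t [-0.027   0.0023  0.0292]
-0.06 75 z [0.0701 0.0819 0.0917] t [-0.0282  0.0033  0.0278]
-0.05 58 z [0.078  0.0857 0.092 ] t [-0.0236  0.0058  0.0295]
-0.04 20 z [0.0798 0.0846 0.0865] t [-0.0159  0.0008  0.0253]
-0.03 16 z [0.0771 0.0814 0.0879] t [-0.0116 -0.0021  0.0087]
-0.02 34 z [0.0737 0.0826 0.09  ] t [-0.012   0.0014  0.0106]
-0.01 25 z [0.0809 0.0882 0.0956] t [-0.0127 -0.0036  0.0088]
0.0 17 z [0.0811 0.089  0.0935] t [-0.0126  0.0041  0.0107]
```

The tilt is now 26°, since jolts make it slip toward hanging. I raise it and dither to let it swing down further.

>>> {"fn": "carry_out", "kwargs": {"deltas": [[0,0,-0.3,0,-0.6],[0,0,-0.6,0,-0.6],[0,0,-0.6,0,-0.6],[-0.15,0,-0.8,0,-0.6],[0,0,-0.6,0,-0.6],[-0.15,0,-0.8,0,-0.6],[0,0,-0.6,0,-0.6],[-0.2,0,-0.8,0,-0.6],[0,0,-0.6,0,-0.6],[-0.2,0,-0.8,0,-0.6],[0,0,-0.6,0,-0.6],[0,0,-0.6,0,-0.6]]}}

```text
clock: 16.85
position: [0.5673, -0.1874, 0.1718]
ee_rot: [0.865, 0.501, -0.002, -0.002]
ft_force: [0.1, 0.6, -3.3]
grip_width: 0.297
grasp_force: 21.7
```

```bash
python3 tilt.py
```

```text
[  0.5673  -0.1874   0.1718 -29.8263] [ 0.1  0.6 -3.3] [0.02 0.02 0.02] 21.73531047999859 0.2974015371766186 16.85
-0.05 46 z [0.0642 0.0772 0.0967] t [-0.0209 -0.0125  0.0075]
-0.04 200 z [0.068  0.0982 0.129 ] t [-0.0227  0.0004  0.0264]
-0.03 136 z [0.0917 0.1258 0.1383] t [-0.0254  0.0088  0.0277]
-0.02 66 z [0.1315 0.1374 0.1453] t [-0.0248  0.0011  0.0276]
-0.01 98 z [0.1337 0.15   0.1733] t [-0.0264 -0.0011  0.0236]
0.0 23 z [0.1276 0.1382 0.1723] t [-0.0288  0.0062  0.0252]
0.01 8 z [0.1233 0.1272 0.1302] t [-0.0301 -0.0253  0.0208]
```

Dithering works: it now hangs about 15° from vertical. One more round.

>>> {"fn": "carry_out", "kwargs": {"deltas": [[-0.2,0,-0.15,0,-0.6],[0,0,0,0,-0.6],[-0.2,0,-0.15,0,-0.6],[0,0,0,0,-0.6],[-0.2,0,-0.15,0,-0.6],[0,0,0,0,-0.6],[-0.1,0,-0.1,0,-0.6],[0,0,0,0,-0.6],[-0.1,0,0,0,-0.6],[0,0,0,0,-0.6],[0,0,0,0,-0.6],[0,0,0,0,-0.6]]}}

```text
clock: 18.4
position: [0.568, -0.1902, 0.1752]
ee_rot: [0.866, 0.5, -0.0, -0.0]
ft_force: [-1.4, 0.6, -3.5]
grip_width: 0.296
grasp_force: 20.3
```

```bash
python3 tilt.py; python3 - <<'E'
from bt import *
P=pose();th=np.radians(P[3]);U=np.array([-np.sin(th),np.cos(th)]);V=np.array([np.cos(th),np.sin(th)])
q=bottle(camera("side"));s=(q[:,:2]-P[:2])@U;t=(q[:,:2]-P[:2])@V;z=q[:,2]
k=(s<-.015)&(z<.135)&(abs(t)<.025);print("lean deg",np.degrees(np.arctan(np.polyfit(z[k],s[k],1)[0])),k.sum())
for lo in np.arange(.03,.14,.01):
    j=(z>lo)&(z<lo+.01)
    if j.sum()>4:print(round(lo,3),j.sum(),"s",np.percentile(s[j],[5,50,95]).round(4),"t",np.percentile(t[j],[2,50,98]).round(4))
E
```

```text
[  0.568   -0.1902   0.1752 -29.957 ] [-1.4  0.6 -3.5] [-0.05  0.02  0.03] 20.265748277306557 0.29589148177804153 18.4
-0.04 76 z [0.0661 0.0828 0.1204] t [-0.0208 -0.011   0.0129]
-0.03 240 z [0.0715 0.1081 0.1382] t [-0.0219  0.0051  0.0273]
-0.02 85 z [0.0985 0.1365 0.1573] t [-0.0266  0.0081  0.0284]
-0.01 103 z [0.1333 0.1444 0.1716] t [-0.0259  0.0004  0.0248]
0.0 40 z [0.1316 0.153  0.1745] t [-0.0276 -0.0021  0.0261]
lean deg 6.4036650841347535 297
0.06 25 s [-0.0349 -0.0291 -0.0228] t [-0.0153  0.0121  0.0255]
0.07 43 s [-0.0378 -0.0307 -0.0232] t [-0.0196  0.0006  0.0263]
0.08 45 s [-0.0344 -0.0287 -0.0214] t [-0.0211 -0.0001  0.0262]
0.09 45 s [-0.0331 -0.026  -0.015 ] t [-0.0272  0.0055  0.0281]
0.1 48 s [-0.0326 -0.0262 -0.0196] t [-0.0211  0.0049  0.0271]
0.11 45 s [-0.0314 -0.0253 -0.0184] t [-0.0218  0.0014  0.0267]
0.12 43 s [-0.0295 -0.023  -0.0145] t [-0.022   0.0118  0.0288]
0.13 131 s [-0.0279 -0.0152  0.0077] t [-0.0272 -0.0021  0.0274]
0.14 54 s [-0.0199 -0.0088  0.001 ] t [-0.0169 -0.0014  0.0179]
```

>>> {"fn": "carry_out", "kwargs": {"deltas": [[0,0,0.08,0,-0.6],[0,0,0.17,0,-0.6],[0,0,0.25,0,-0.6],[0,0,0.31,0,-0.6],[0,0,0.34,0,-0.6],[0,0,0.35,0,-0.6],[0,0,0.36,0,-0.6],[0,0,0.36,0,-0.6]]}}

```text
clock: 19.5
position: [0.5688, -0.1913, 0.1237]
ee_rot: [0.866, 0.5, 0.001, 0.001]
ft_force: [-6.9, -0.5, 17.0]
grip_width: 0.295
grasp_force: 24.0
```

>>> {"fn": "carry_out", "kwargs": {"deltas": [[0,0,0.007,0,-0.6],[0,0,0.014,0,-0.6],[0,0,0.02,0,-0.6],[0,0,0.02,0,-0.6]]}}

```text
clock: 20.0
position: [0.5696, -0.1927, 0.1231]
ee_rot: [0.866, 0.499, 0.002, 0.002]
ft_force: [-11.5, -0.6, 37.0]
grip_width: 0.3
grasp_force: 30.0
```

>>> {"fn": "carry_out", "kwargs": {"deltas": [[0,0,-0.02,0,-0.6],[0,0,-0.03,0,-0.6],[0,0,-0.03,0,-0.6]]}}

```text
clock: 20.38
position: [0.5687, -0.1907, 0.1236]
ee_rot: [0.866, 0.5, 0.001, 0.001]
ft_force: [-2.7, -1.9, 8.6]
grip_width: 0.296
grasp_force: 22.7
```

```bash
cat > lean.py <<'E'
from bt import *
P=pose();th=np.radians(P[3]);U=np.array([-np.sin(th),np.cos(th)]);V=np.array([np.cos(th),np.sin(th)])
o=manip.get_obs();print(P.round(4),o["ft_force"].round(1),o["torque"].round(2),o["grasp_force"],o["grip_width"],o["clock"])
q=bottle(camera("side"));s=(q[:,:2]-P[:2])@U;t=(q[:,:2]-P[:2])@V;z=q[:,2];zt=P[2]-.04
k=(s<-.015)&(z<zt)&(abs(t)<.025);print("lean deg",np.degrees(np.arctan(np.polyfit(z[k],s[k],1)[0])),k.sum())
for lo in np.arange(0,P[2]+.02,.01):
    j=(z>lo)&(z<lo+.01)
    if j.sum()>4:print(round(lo,3),j.sum(),"s",np.percentile(s[j],[5,50,95]).round(4),"t",np.percentile(t[j],[2,50,98]).round(4))
E
python3 lean.py
```

```text
[  0.5687  -0.1907   0.1236 -29.9908] [-2.7 -1.9  8.6] [-0.4   0.33  0.02] 22.69867680966854 0.2957064115111474 20.375
lean deg 6.869689385156853 299
0.01 34 s [-0.0366 -0.0304 -0.0237] t [-0.0205  0.0061  0.0252]
0.02 46 s [-0.0369 -0.0302 -0.0232] t [-0.0235 -0.0001  0.0279]
0.03 42 s [-0.0341 -0.0277 -0.0219] t [-0.0208  0.0036  0.0274]
0.04 45 s [-0.0324 -0.0272 -0.0206] t [-0.0244  0.0003  0.0267]
0.05 45 s [-0.0333 -0.0246 -0.018 ] t [-0.0259 -0.0002  0.0263]
0.06 47 s [-0.0336 -0.0235 -0.0088] t [-0.0282 -0.0007  0.028 ]
0.07 55 s [-0.0285 -0.0227  0.0111] t [-0.0311 -0.0014  0.0272]
0.08 117 s [-0.0268 -0.0148  0.0075] t [-0.0272  0.0012  0.027 ]
0.09 48 s [-0.0182 -0.0064 -0.0007] t [-0.0224 -0.0012  0.0136]
0.1 20 s [-0.0107 -0.0017  0.0024] t [-0.0128 -0.0021  0.0139]
0.11 21 s [-0.0088 -0.0025  0.003 ] t [-0.0124  0.0001  0.0168]
0.12 17 s [-0.0051 -0.0014  0.0035] t [-0.0117 -0.0025  0.0087]
```

It stands on its +U edge, leaning about 6°. I swing the neck back toward the foot side to lay the foot flat.

>>> {"fn": "carry_out", "kwargs": {"deltas": [[-0.02,0,0.002,0,-0.6],[-0.04,0,0.004,0,-0.6],[-0.06,0,0.008,0,-0.6],[-0.08,0,0.01,0,-0.6],[-0.09,0,0.01,0,-0.6],[-0.09,0,0.01,0,-0.6]]}}

```text
clock: 21.18
position: [0.5613, -0.2016, 0.1209]
ee_rot: [0.866, 0.5, -0.0, -0.0]
ft_force: [1.1, 0.6, -0.5]
grip_width: 0.296
grasp_force: 20.8
```

```bash
python3 lean.py
```

```text
[  0.5613  -0.2016   0.1209 -29.9622] [ 1.1  0.6 -0.5] [ 0.22 -0.33 -0.  ] 20.754507556557655 0.2963973831444558 21.175
lean deg 0.4502674385172428 214
0.0 11 s [-0.0217 -0.0168 -0.0142] t [-0.0168  0.0028  0.0204]
0.01 37 s [-0.025  -0.019  -0.0119] t [-0.0213  0.0088  0.0274]
0.02 34 s [-0.0248 -0.0198 -0.0103] t [-0.0242  0.003   0.0287]
0.03 38 s [-0.0257 -0.0193 -0.0115] t [-0.0221  0.0053  0.0284]
0.04 43 s [-0.0253 -0.0199 -0.0112] t [-0.0219 -0.0009  0.0279]
0.05 31 s [-0.0248 -0.018  -0.0124] t [-0.0227  0.0046  0.0274]
0.06 41 s [-0.0252 -0.0178 -0.0124] t [-0.0235  0.0037  0.0273]
0.07 65 s [-0.0239 -0.0136  0.006 ] t [-0.0265  0.0039  0.0283]
0.08 103 s [-0.0214 -0.0079  0.0068] t [-0.0247 -0.0007  0.0279]
0.09 26 s [-0.0082 -0.0023  0.0035] t [-0.0118 -0.0007  0.0114]
0.1 16 s [-0.0094 -0.0012  0.0024] t [-0.0174 -0.0055  0.0088]
0.11 20 s [-0.0072 -0.0013  0.0019] t [-0.0125  0.0001  0.0169]
0.12 9 s [-0.0036 -0.0013  0.0013] t [-0.0092  0.0001  0.0078]
```

Upright (lean 0.5°), with about 2.5 N on the foot. I release, wait, check, and regrip.

>>> {"fn": "carry_out", "kwargs": {"deltas": [[0,0,0,0,-0.35],[0,0,0,0,-0.2],[0,0,0,0,0.0],[0,0,0,0,0.0],[0,0,0,0,0.0],[0,0,0,0,0.0],[0,0,0,0,0.0]]}}

```text
clock: 22.1
position: [0.5614, -0.2017, 0.1213]
ee_rot: [0.866, 0.5, 0.0, -0.0]
ft_force: [-0.9, -0.5, 0.9]
grip_width: 0.499
grasp_force: 0.0
```

```bash
python3 lean.py
```

```text
[  0.5614  -0.2017   0.1213 -29.9651] [-0.9 -0.5  0.9] [-0.02  0.01  0.02] 0.0 0.49876576282797414 22.1
lean deg 0.20768150129168125 244
0.0 14 s [-0.0222 -0.0196 -0.0134] t [-0.0173 -0.0015  0.0261]
0.01 36 s [-0.0263 -0.0197 -0.0121] t [-0.0215  0.0056  0.0274]
0.02 38 s [-0.028  -0.0187 -0.0083] t [-0.0285  0.002   0.0286]
0.03 37 s [-0.0255 -0.0198 -0.0128] t [-0.0183  0.003   0.0266]
0.04 38 s [-0.0262 -0.02   -0.0146] t [-0.0223 -0.0012  0.0282]
0.05 40 s [-0.0255 -0.0206 -0.0122] t [-0.0226  0.0046  0.0278]
0.06 36 s [-0.0245 -0.0209 -0.0137] t [-0.0233  0.0012  0.0271]
0.07 80 s [-0.0231 -0.0155  0.0078] t [-0.0266  0.0035  0.0286]
0.08 117 s [-0.0201 -0.0047  0.0216] t [-0.0229  0.0001  0.0228]
0.09 24 s [-0.0132 -0.0025  0.0036] t [-0.0146 -0.0023  0.0159]
0.1 23 s [-0.0081 -0.0029  0.0044] t [-0.0179 -0.0023  0.0115]
0.11 22 s [-0.0075 -0.0028  0.0013] t [-0.011   0.0004  0.0101]
```

>>> {"fn": "carry_out", "kwargs": {"deltas": [[0,0,0,0,-0.2],[0,0,0,0,-0.4],[0,0,0,0,-0.6],[0,0,0,0,-0.6],[0,0,0,0,-0.6]], "force": 26}}

```text
clock: 22.78
position: [0.5614, -0.2017, 0.1213]
ee_rot: [0.866, 0.5, 0.0, -0.0]
ft_force: [-1.0, 0.0, 3.0]
grip_width: 0.296
grasp_force: 25.6
```

>>> {"fn": "carry_out", "kwargs": {"deltas": [[0,0,-0.03,0,-0.6],[0,0,-0.1,0,-0.6],[0,0,-0.2,0,-0.6],[0,0,-0.33,0,-0.6],[0,0,-0.47,0,-0.6],[0,0,-0.6,0,-0.6],[0,0,-0.73,0,-0.6],[0,0,-0.85,0,-0.6],[0,0,-0.95,0,-0.6],[0,0,-1,0,-0.6],[0,0,-1,0,-0.6]]}}

```text
clock: 24.15
position: [0.5615, -0.2018, 0.2715]
ee_rot: [0.866, 0.5, 0.0, 0.0]
ft_force: [0.3, -0.7, -4.4]
grip_width: 0.296
grasp_force: 25.9
```

```bash
python3 lean.py|head -2; python3 - <<'E'
from h import *
p=pose();plan(p,[.6022,.1413,.325,6.6])
E
```

```text
[  0.5615  -0.2018   0.2715 -29.9692] [ 0.3 -0.7 -4.4] [-0.08 -0.01  0.01] 25.930425971746445 0.29571165695988405 24.15
lean deg -0.26229272609747645 280
[0.706, -0.302, -0.12, -0.406]
[0.753, -0.146, -0.12, -0.406]
[0.768, 0.016, -0.121, -0.407]
cmd end [0.6023, 0.1414, 0.3251, 6.6052]
```

Lifted, still vertical. Carrying it smoothly over the compartment.

>>> {"fn": "carry_out", "kwargs": {"deltas": [[0.05,-0.02,-0.12,-0.02,-0.6],[0.14,-0.06,-0.12,-0.07,-0.6],[0.25,-0.11,-0.12,-0.14,-0.6],[0.37,-0.16,-0.12,-0.21,-0.6],[0.49,-0.21,-0.12,-0.28,-0.6],[0.6,-0.257,-0.12,-0.345,-0.6],[0.706,-0.302,-0.12,-0.406,-0.6]]}}

```text
clock: 25.08
position: [0.5752, -0.0861, 0.2892]
ee_rot: [0.807, 0.59, 0.0, -0.0]
ft_force: [0.2, -0.1, -3.9]
grip_width: 0.299
grasp_force: 26.1
```

>>> {"fn": "carry_out", "kwargs": {"deltas": [[0.125,-0.024,-0.02,-0.068,-0.6],[0.25,-0.048,-0.04,-0.135,-0.6],[0.376,-0.073,-0.06,-0.203,-0.6],[0.5,-0.097,-0.08,-0.27,-0.6],[0.627,-0.122,-0.1,-0.338,-0.6],[0.753,-0.146,-0.12,-0.406,-0.6]]}}

```text
clock: 25.82
position: [0.5889, 0.0282, 0.3075]
ee_rot: [0.74, 0.673, 0.0, -0.0]
ft_force: [1.0, 0.3, -3.0]
grip_width: 0.298
grasp_force: 26.1
```

>>> {"fn": "carry_out", "kwargs": {"deltas": [[0.125,0.003,-0.02,-0.068,-0.6],[0.25,0.006,-0.04,-0.136,-0.6],[0.37,0.009,-0.06,-0.203,-0.6],[0.48,0.011,-0.08,-0.265,-0.6],[0.58,0.013,-0.1,-0.32,-0.6],[0.67,0.015,-0.11,-0.37,-0.6],[0.735,0.016,-0.12,-0.4,-0.6],[0.768,0.016,-0.121,-0.407,-0.6],[0.768,0.016,-0.121,-0.407,-0.6],[0.768,0.016,-0.121,-0.407,-0.6]]}}

```text
clock: 27.08
position: [0.6024, 0.1406, 0.3255]
ee_rot: [0.666, 0.746, -0.0, 0.0]
ft_force: [-0.1, -0.1, -2.4]
grip_width: 0.298
grasp_force: 26.1
```

```bash
python3 lean.py; python3 - <<'E'
from bt import *
a=np.radians(6.6);X=np.array([np.cos(a),np.sin(a)]);Y=np.array([-X[1],X[0]]);F=np.array([.6794,.2137])
P=pose();print("tcp cab frame",(P[:2]-F)@X,(P[:2]-F)@Y,manip.get_obs()["joint_pos"].round(2))
for n in("side","top"):
    pc=camera(n)
    q=bottle(pc);q=q[q[:,2]>.2];cx=(q[:,:2]-F)@X;cy=(q[:,:2]-F)@Y
    if len(q): print(n,len(q),np.percentile(q[:,2],[1,99]),"cx",np.percentile(cx,[2,98]).round(4),"cy",np.percentile(cy,[2,98]).round(4))
    w=pts(pc);cx=(w[...,:2]-F)@X; cy=(w[...,:2]-F)@Y; z=w[...,2]
    f=(abs(z-.17)<.004)&(abs(cx+.16)<.03)&(abs(cy)<.11);print("panel",f.sum(),np.percentile(cx[f],[5,50,95]).round(4))
save(pc,"t5.png",(190,120,440,310),3.1)
pc=camera("side");save(pc,"s5.png",(260,100,460,250),4)
E
```

```text
[0.6024 0.1406 0.3255 6.5452] [-0.1 -0.1 -2.4] [-0.07 -0.01 -0.  ] 26.075692176818848 0.29785310071940607 27.075
lean deg 0.4786651601192879 208
0.05 13 s [0.0907 0.0941 0.1034] t [0.0188 0.028  0.0467]
0.06 14 s [0.0851 0.0924 0.1023] t [0.0174 0.0283 0.0476]
0.07 19 s [0.0848 0.0903 0.1045] t [0.0172 0.027  0.0443]
0.08 9 s [0.0841 0.0863 0.0924] t [0.0246 0.036  0.0471]
0.21 39 s [-0.0269 -0.0168  0.0119] t [-0.0331 -0.0169  0.0209]
0.22 60 s [-0.0269 -0.0176  0.0127] t [-0.0323 -0.0156  0.0263]
0.23 48 s [-0.0245 -0.0144  0.0148] t [-0.0319 -0.0196  0.025 ]
0.24 56 s [-0.026  -0.0167  0.0159] t [-0.0331 -0.0166  0.0243]
0.25 47 s [-0.0252 -0.0132  0.0183] t [-0.033  -0.0184  0.0281]
0.26 59 s [-0.0248 -0.017   0.0133] t [-0.0332 -0.0165  0.0265]
0.27 63 s [-0.0246 -0.0166  0.0166] t [-0.0328 -0.0164  0.025 ]
0.28 112 s [-0.0219 -0.0066  0.0217] t [-0.0305 -0.0124  0.0241]
0.29 36 s [-0.0176 -0.0038  0.0085] t [-0.0216 -0.0044  0.0103]
0.3 13 s [-0.0117 -0.0046 -0.0003] t [-0.019  -0.0037  0.0082]
0.31 17 s [-0.0137 -0.0045 -0.0002] t [-0.0254 -0.0038  0.0087]
0.32 8 s [-0.0135 -0.0049 -0.0011] t [-0.015  -0.0038  0.0029]
tcp cab frame -0.0848877888310313 -0.06377850221203582 [-0.71  0.31  0.53  1.39 -0.16  1.48 -0.07]
side 555 [0.20966774 0.32059462] cx [-0.118  -0.0597] cy [-0.0898 -0.0439]
panel 161 [-0.1705 -0.1647 -0.1578]
panel 91 [-0.1686 -0.1611 -0.1553]
```

The bottle is vertical, centred at about cx −0.088, cy −0.065 in the cabinet's frame (compartment middle −0.076, −0.063), so it fits. Lowering.

>>> {"fn": "carry_out", "kwargs": {"deltas": [[0,0,0.06,0,-0.6],[0,0,0.17,0,-0.6],[0,0,0.3,0,-0.6],[0,0,0.43,0,-0.6],[0,0,0.57,0,-0.6],[0,0,0.7,0,-0.6],[0,0,0.82,0,-0.6],[0,0,0.92,0,-0.6],[0,0,0.97,0,-0.6],[0,0,1,0,-0.6],[0,0,1,0,-0.6]]}}

```text
clock: 28.65
position: [0.6025, 0.1413, 0.1756]
ee_rot: [0.665, 0.747, 0.0, 0.0]
ft_force: [0.3, 0.4, -2.6]
grip_width: 0.298
grasp_force: 26.0
```

>>> {"fn": "carry_out", "kwargs": {"deltas": [[0,0,0.05,0,-0.6],[0,0,0.11,0,-0.6],[0,0,0.16,0,-0.6],[0,0,0.19,0,-0.6],[0,0,0.21,0,-0.6],[0,0,0.21,0,-0.6]]}}

```text
clock: 29.4
position: [0.6023, 0.1413, 0.1438]
ee_rot: [0.665, 0.747, -0.0, -0.0]
ft_force: [0.7, 0.1, -2.5]
grip_width: 0.298
grasp_force: 26.1
```

```bash
python3 lean.py|head -2
```

```text
[0.6023 0.1413 0.1438 6.6039] [ 0.7  0.1 -2.5] [-0.   -0.03  0.  ] 26.059311032295227 0.2981109873586262 29.4
lean deg 0.7227647685821174 79
```

>>> {"fn": "carry_out", "kwargs": {"deltas": [[0,0,0.008,0,-0.6],[0,0,0.015,0,-0.6],[0,0,0.022,0,-0.6],[0,0,0.022,0,-0.6],[0,0,0.022,0,-0.6]]}}

```text
clock: 30.08
position: [0.6024, 0.1412, 0.1407]
ee_rot: [0.665, 0.747, 0.0, -0.0]
ft_force: [-0.3, 0.5, -2.8]
grip_width: 0.295
grasp_force: 26.1
```

>>> {"fn": "carry_out", "kwargs": {"deltas": [[0,0,0.003,0,-0.6],[0,0,0.006,0,-0.6],[0,0,0.006,0,-0.6]]}}

```text
clock: 30.45
position: [0.6024, 0.1413, 0.1397]
ee_rot: [0.665, 0.747, 0.0, -0.0]
ft_force: [-0.2, 0.1, -3.0]
grip_width: 0.293
grasp_force: 26.1
```

>>> {"fn": "carry_out", "kwargs": {"deltas": [[0,0,0.003,0,-0.6],[0,0,0.006,0,-0.6],[0,0,0.006,0,-0.6]]}}

```text
clock: 30.82
position: [0.6025, 0.1413, 0.1393]
ee_rot: [0.665, 0.747, 0.0, 0.0]
ft_force: [-2.2, -1.0, 3.8]
grip_width: 0.294
grasp_force: 26.6
```

>>> {"fn": "carry_out", "kwargs": {"deltas": [[0,0,0.003,0,-0.6],[0,0,0.006,0,-0.6],[0,0,0.006,0,-0.6]]}}

```text
clock: 31.2
position: [0.6032, 0.1414, 0.1393]
ee_rot: [0.665, 0.747, 0.001, 0.001]
ft_force: [-2.2, -1.4, 8.6]
grip_width: 0.297
grasp_force: 27.2
```

On the floor. I relieve the press and let go.

>>> {"fn": "carry_out", "kwargs": {"deltas": [[0,0,-0.007,0,-0.6],[0,0,-0.007,0,-0.35],[0,0,-0.007,0,-0.2],[0,0,-0.007,0,0.0],[0,0,-0.007,0,0.1],[0,0,-0.007,0,0.1],[0,0,-0.007,0,0.1],[0,0,-0.007,0,0.1]]}}

```text
clock: 32.2
position: [0.6024, 0.1413, 0.139]
ee_rot: [0.665, 0.747, 0.0, -0.0]
ft_force: [0.4, 0.2, -0.1]
grip_width: 0.548
grasp_force: 0.0
```

```bash
python3 lean.py|head -2; python3 - <<'E'
from h import *
pc=camera("side");save(pc,"s6.png",(260,120,460,270),4)
E
```

```text
[0.6024 0.1413 0.139  6.5996] [ 0.4  0.2 -0.1] [-0.02  0.03 -0.02] 0.0 0.548156739949677 32.2
lean deg -3.794378812575706 71
```

View pics/s6.png

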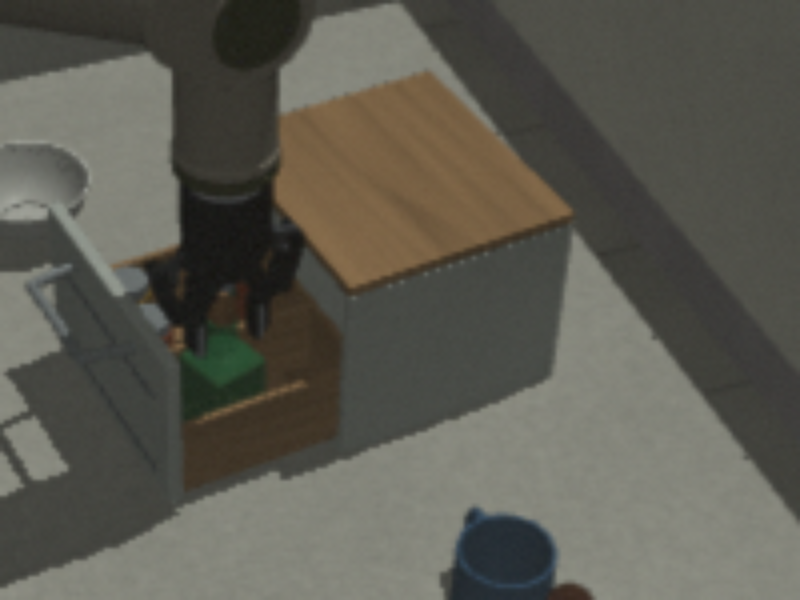

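The fingers are open and the bottle stands in the compartment (body at crop (225,365)). I rise straight up and go to the handle.

>>> {"fn": "carry_out", "kwargs": {"deltas": [[0,0,-0.1,0,0.1],[0,0,-0.25,0,0.1],[0,0,-0.45,0,0.1],[0,0,-0.65,0,0.1],[0,0,-0.85,0,0.1],[0,0,-1,0,0.1],[0,0,-1,0,0.1]]}}

```text
clock: 33.17
position: [0.6032, 0.1412, 0.2918]
ee_rot: [0.665, 0.747, 0.002, 0.001]
ft_force: [-0.3, -0.1, 0.3]
grip_width: 0.548
grasp_force: 0.0
```

```bash
python3 - <<'E'
from bt import *
a=np.radians(6.6);X=np.array([np.cos(a),np.sin(a)]);Y=np.array([-X[1],X[0]]);F=np.array([.6794,.2137])
for n in("side","top"):
    pc=camera(n);q=bottle(pc,ctr=[.602,.141]);cx=(q[:,:2]-F)@X;cy=(q[:,:2]-F)@Y;z=q[:,2];k=(cy<-.02)
    print(n,k.sum(),"z",np.percentile(z[k],[1,50,99]).round(3))
    for lo in np.arange(.06,.16,.01):
        j=k&(z>lo)&(z<lo+.01)
        if j.sum()>3:print(round(lo,2),j.sum(),np.percentile(cx[j],[3,50,97]).round(3),np.percentile(cy[j],[3,50,97]).round(3))
    w=pts(pc);wx=(w[...,:2]-F)@X;wy=(w[...,:2]-F)@Y;h=(abs(w[...,2]-.149)<.009)&(wx<-.19)&(wx>-.25)&(abs(wy)<.045);print("bar",h.sum(),np.median(wx[h]))
plan(pose(),[.4675,.1855,.285,6.6])
E
```

```text
side 316 z [0.042 0.096 0.137]
0.06 16 [-0.117 -0.11  -0.064] [-0.079 -0.06  -0.046]
0.07 30 [-0.116 -0.105 -0.059] [-0.088 -0.078 -0.048]
0.08 46 [-0.116 -0.096 -0.06 ] [-0.089 -0.08  -0.049]
0.09 95 [-0.116 -0.097 -0.06 ] [-0.086 -0.072 -0.037]
0.1 57 [-0.109 -0.095 -0.064] [-0.079 -0.066 -0.042]
0.11 19 [-0.098 -0.089 -0.073] [-0.072 -0.064 -0.056]
0.12 15 [-0.099 -0.092 -0.08 ] [-0.071 -0.064 -0.058]
0.13 15 [-0.099 -0.093 -0.082] [-0.071 -0.063 -0.057]
bar 60 -0.21563517842857743Traceback (most recent call last):
  File "<stdin>", line 5, in <module>
    return _quantile_unchecked(
        a, q, axis, out, overwrite_input, method, keepdims, weights)
    return _ureduce(a,
                    func=_quantile_ureduce_func,
    ...<5 lines>...
                    overwrite_input=overwrite_input,
                    method=method)
    r = func(a, **kwargs)
    result = _quantile(arr,
                       quantiles=q,
    ...<2 lines>...
                       out=out,
                       weights=wgt)
    slices_having_nans = np.isnan(arr[-1, ...])
                                  ~~~^^^^^^^^^
IndexError: index -1 is out of bounds for axis 0 with size 0
```

The bottle stands upright at cx −0.089, cy −0.064, and the bar is at cx −0.2155 (drawer about 156 mm out). On to the handle.

>>> {"fn": "carry_out", "kwargs": {"deltas": [[0.1,-0.25,0,0,-0.1],[0.25,-0.55,0,0,-0.1],[0.396,-0.86,0,0,-0.1],[0.396,-0.86,0,0,-0.1],[0.396,-0.86,0,0,-0.1]]}}

```text
clock: 33.9
position: [0.4674, 0.1852, 0.2886]
ee_rot: [0.665, 0.747, -0.0, -0.0]
ft_force: [1.1, -0.4, 0.7]
grip_width: 0.452
grasp_force: 0.0
```

```bash
python3 - <<'E'
from h import *
p=pose();print(p.round(4),manip.get_obs()["grip_width"]);plan(p,[.4675,.1855,.148,6.6])
E
```

```text
[0.4674 0.1852 0.2886 6.6036] 0.451501945759523
[0.002, 0.001, 0.938, 0.0]
cmd end [0.4676, 0.1855, 0.1479, 6.6036]
```

>>> {"fn": "carry_out", "kwargs": {"deltas": [[0,0,0.25,0,-0.1],[0,0,0.5,0,-0.1],[0,0,0.75,0,-0.1],[0,0,0.938,0,-0.1],[0,0,0.938,0,-0.1],[0,0,0.938,0,-0.4],[0,0,0.938,0,-0.6],[0,0,0.938,0,-0.8],[0,0,0.938,0,-1],[0,0,0.938,0,-1]], "force": 25}}

```text
clock: 35.15
position: [0.4677, 0.1851, 0.1485]
ee_rot: [0.665, 0.747, 0.0, 0.0]
ft_force: [2.2, -2.6, 1.7]
grip_width: 0.107
grasp_force: 24.4
```

>>> {"fn": "carry_out", "kwargs": {"deltas": [[0,0.01,0,0,-1],[0,0.03,0,0,-1],[0,0.06,0,0,-1],[0,0.1,0,0,-1],[0,0.15,0,0,-1],[0,0.2,0,0,-1],[0,0.25,0,0,-1],[0,0.3,0,0,-1],[0,0.35,0,0,-1],[0,0.4,0,0,-1],[0,0.45,0,0,-1],[0,0.5,0,0,-1],[0,0.55,0,0,-1],[0,0.6,0,0,-1],[0,0.65,0,0,-1],[0,0.7,0,0,-1],[0,0.75,0,0,-1],[0,0.78,0,0,-1],[0,0.8,0,0,-1],[0,0.8,0,0,-1]]}}

```text
clock: 37.65
position: [0.5868, 0.1998, 0.1485]
ee_rot: [0.665, 0.747, 0.0, -0.0]
ft_force: [1.0, -0.7, 3.6]
grip_width: 0.103
grasp_force: 24.7
```

>>> {"fn": "carry_out", "kwargs": {"deltas": [[0,0.02,0,0,-1],[0,0.05,0,0,-1],[0,0.09,0,0,-1],[0,0.13,0,0,-1],[0,0.165,0,0,-1],[0,0.19,0,0,-1],[0,0.21,0,0,-1],[0,0.22,0,0,-1],[0,0.22,0,0,-1]]}}

```text
clock: 38.78
position: [0.6193, 0.2038, 0.1486]
ee_rot: [0.665, 0.747, 0.0, -0.0]
ft_force: [-1.2, 0.2, 5.2]
grip_width: 0.109
grasp_force: 24.8
```

>>> {"fn": "carry_out", "kwargs": {"deltas": [[0,0.008,0,0,-1],[0,0.016,0,0,-1],[0,0.024,0,0,-1],[0,0.024,0,0,-1]]}}

```text
clock: 39.28
position: [0.6203, 0.2039, 0.1485]
ee_rot: [0.665, 0.747, -0.002, -0.002]
ft_force: [-15.6, -3.0, 15.6]
grip_width: 0.108
grasp_force: 26.0
```

The drawer is against its stop. I ease off, release and retreat.

>>> {"fn": "carry_out", "kwargs": {"deltas": [[0,-0.015,0,0,-1],[0,-0.015,0,0,-0.6],[0,-0.015,0,0,-0.3],[0,-0.015,0,0,-0.1],[0,-0.015,0,0,-0.1],[0,-0.015,-0.1,0,-0.1],[0,-0.015,-0.3,0,-0.1],[0,-0.015,-0.6,0,-0.1],[0,-0.015,-0.9,0,-0.1],[0,-0.4,-0.9,0,-0.1],[0,-0.8,-0.9,0,-0.1],[0,-0.8,-0.9,0,-0.1]]}}

```text
clock: 40.78
position: [0.5004, 0.1892, 0.2843]
ee_rot: [0.665, 0.747, 0.001, -0.001]
ft_force: [1.7, 0.1, -0.0]
grip_width: 0.452
grasp_force: 0.0
```

```bash
python3 - <<'E'
from bt import *
a=np.radians(6.6);X=np.array([np.cos(a),np.sin(a)]);Y=np.array([-X[1],X[0]]);F=np.array([.6794,.2137])
for n in("side","top"):
    pc=camera(n);w=pts(pc);wx=(w[...,:2]-F)@X;wy=(w[...,:2]-F)@Y;h=(abs(w[...,2]-.149)<.009)&(wx<-.035)&(wx>-.12)&(abs(wy)<.045);print("bar",h.sum(),np.median(wx[h]))
    f=(abs(w[...,2]-.17)<.004)&(abs(wx+.01)<.03)&(abs(wy)<.11);print("panel",f.sum(),np.median(wx[f]) if f.sum() else 0)
save(camera("side"),"s7.png")
o=manip.get_obs();print(o["ft_force"],o["clock"])
E
```

```text
bar 53 -0.06337237431682122
panel 147 -0.011892664895605932
bar 26 -0.06098457217586375
panel 118 -0.0068491140838213525
[ 0.31898192 -0.03603472 -0.20378951] 40.925
```

View pics/s7.png

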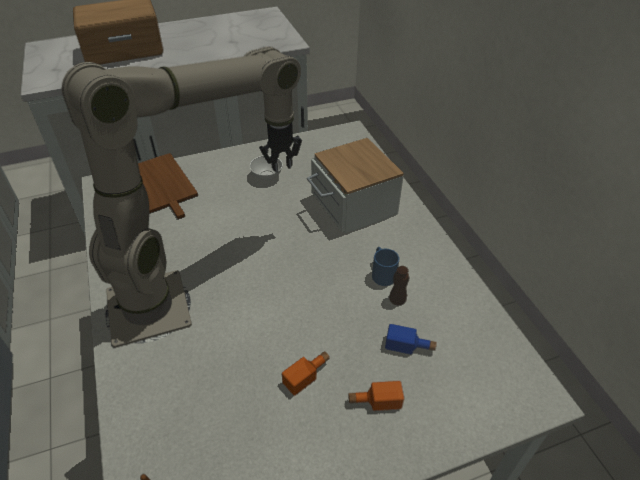

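The side view shows the drawer shut, the mug, mill and bowl in place, and the arm clear. The bar is at cx −0.062, so the drawer is about 2–3 mm out, within the 8 mm limit. Handing in.

```bash
python3 -c "
from workcell import ticket
print(ticket.hand_in())"
```

```text
the job is handed in; nothing more can be done
None
```

I handed the job in at about 41 s; the verdict did not come back to me. The bottle was last seen upright in the narrow compartment, before I closed the drawer to about 2–3 mm by camera (limit 8 mm). Along the way its foot briefly rested on an orange look-alike, and setting it down peaked at about 40 N on the counter, near the 45 N limit.

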